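Load the condiment carrier and hold it ready to carry

ROBOT

A 7-joint arm with a two-finger parallel gripper is mounted at the origin on a cart in front of the work surface, level with it; the furniture and walls round the work are solid. World frame = base frame: x ahead of the robot, y to its left, z up, the work surface at z = 0. Lengths are in m, angles in rad, forces in N, time in s.
With the tool pointing down it reaches from about 0.4 to 0.85 m from the base axis. Payload 4.5 kg.
Tool frame: the origin (TCP) lies midway between the tips of the shut fingers; the grasp point (between the pads) lies 19 mm behind it; z points along the fingers, y is the line along which they close (so a half turn about z gives the same grasp; the last joint's range is limited). The gripper opens to 85 mm and grips with 20 to 120 N. Pads are 22 mm wide; open, the fingers measure 114 mm over their backs; the gripper's body (76 mm by 85 mm) begins 54 mm behind the grasp point. The pads swing forward as they close: fully open they stand 13 mm farther back than shut.
Start: joints at [-1.096, 0.689, -0.195, 1.565, 0.157, 0.902, -0.215], TCP at [0.267, 0.565, 0.231] pointing down, gripper open.
Joint ranges: [-3.01, 3.01], [-0.46, 2.08], [-1.47, 1.51], [0.13, 2.56], [-1, 4.14], [0.04, 2.09], [-2.66, 2.66]. Speed limits (rad/s): [2.57, 2.57, 3.14, 3.14, 3.14, 3.14, 3.14].

INTERFACE

Orientations are given as a unit quaternion [x, y, z, w].
In Python, from workcell import ctrl gives the robot as it stands. The module is installed in compiled form; this text tells all that it offers.
- The arm moves only by the tool arm_command, never from a script. Its argument "plan" is a list of rows, each a list of 2 entries, a list of its own where there are three numbers: the shift along the tool's x, y, z in units of 25 mm (1.0 is 25 mm), then the turn, a rotation vector about the tool's x, y, z in units of 5 degrees (1.0 is 5 degrees). A call has 1 to 20 rows; each row is the pose to reach, as a shift and turn from the pose commanded when the call began, along the tool's axes at that moment; what a row does not reach only later rows make up. A row lasts 1/10 s, in which the tool goes at most 50 mm and 8.59 degrees, less where a joint would pass 70% of its speed; a pose out of reach is approached as far as the arm can. A call with a gripper value outside its range is refused whole. "gripper" is the opening, from -1 (shut) to 1 (fully open), set as the call begins (left out, the last holds). The fingers move at their own pace and stop on an object; "grip_force" is the grip in N (left out, the last holds). Time passes only in rows, so rows that repeat a pose let the fingers close. It gives the time, the measured TCP pose, the force, the opening and the grip force at its end, in the units of the state.
- ctrl.state(): the state, without advancing time (a new reading comes with each control period).
- ctrl.camera(name): name is "scene" or "top" or "wrist"; returns a dict with "image" (420x560x3 uint8, blue, green, red), "fx", "fy", "cx", "cy" (pixels), "extrinsics" (4x4, takes a point from world to camera coordinates). Camera axes: x right, y down, z forward; pixel columns grow to the right and rows downward; lengths in m; the calibration is good to about 2 mm. A picture is of the moment at which its call begins. There is no depth.
- ctrl.finish_job(): hands the job in; it is judged then, once.
The state is a dict: "t": time; "joints": joint angles; "qvel": joint speeds; "joint_efforts": joint torques, N m; "tcp_pos": TCP position; "tool_rot": TCP orientation; "contact_force": force on the tool from outside, world axes, zero at the start; "ft_torque": the same for the moment, N m; "opening": finger opening in m; "grip_force": force on a finger pad.
Only numpy, scipy, OpenCV 4.12 (cv2) and the standard library are available. Lean on these libraries where they do the work, as an engineer would, in place of code of your own. Each camera call takes 0.05 s, during which the arm holds its last target. There are 200 camera calls.

TASK

The condiments have been left standing on the worktop beside the hob: put them back into the wooden carrier, each in the well cut to its size, beginning at the far left and working towards the right so that you never reach across a filled well: low grey pot first, salt shaker second, slim dark-capped jar last, each set down upright, not dropped. Then swing the carrier's handle up from where it lies folded to the front until it stands over the jars, and lift the carrier by it a hand's breadth (about 10 cm) clear of the worktop without tipping it. Finish while still holding it there, level and still, ready to be carried to the table; leave everything else standing where it is.

Things in the scene. Friction and masses are not known exactly. Their poses are not given: they have to be found in the camera images.
- carrier: loose wooden carrier, 0.50 kg: block 96 mm deep (x), 192 mm long (y), top 33 mm above its underside, three round wells in a row along y at x = 0. End panels, 9 mm thick, 41 mm high, with a lug 34 mm wide up to 85 mm; 222 mm long over all. Origin: centre of the underside; x to the back (away from the robot at yaw 0), y to the left along the row, z up
- well_left (a point): centre of the floor of the large left well: 57 mm bore, 20 mm deep, at carrier y = +55 mm; floor 13 mm above the carrier's underside; rim has a 2 mm chamfer
- well_middle (a point): centre of the floor of the middle well: 49 mm bore, 20 mm deep, at carrier y = -8 mm; same floor height and chamfer. Fingers that close along carrier x stay clear of the neighbouring wells and the end panels
- well_right (a point): centre of the floor of the small right well: 41 mm bore, 20 mm deep, at carrier y = -63 mm; same floor height and chamfer
- bail (a joint): angle of the bail handle, a U of 5 mm steel wire hinged outside the end panels; pivot axis along carrier y, at carrier x = 0, z = 68 mm. 0 = level, folded out to the carrier's front (-x); 1.57 = upright above the jars; stop at 1.8. Pivot to grip 80 mm. Light friction (about 0.02 N m) keeps it where it is left
- bail_grip (a point): centre of the bail's dark wooden grip, 15 mm thick and 84 mm long along carrier y, slightly tapered at the ends, it turns freely on the wire like a bucket handle's; it lies 80 mm from the pivot axis: 68 mm above the carrier's underside when folded level, 148 mm when upright
- pot: low round grey pot with fixed lid, 52 mm across (lid; 50 mm body), 46 mm high, 0.12 kg; origin at the centre of its underside, z up. Goes into the left well
- shaker: round grey salt shaker with a domed top, 44 mm across, 90 mm high (full width up to about 66 mm, then narrowing to 34 mm), 0.1 kg; origin at the centre of its underside, z up. Goes into the middle well
- jar: slim glass spice jar with a dark grey screw cap, 36 mm across, 92 mm high, 0.11 kg; origin at the centre of its underside, z up. Goes into the right well
- mill: dark wooden pepper mill, 58 mm across, 170 mm high, on the hob; bystander; origin at the centre of its underside. The extractor hood over the hob and the wall cupboard behind the carrier begin 470 mm above the worktop: keep lifts low
- garlic: garlic bulb, 53 mm, on the worktop; bystander; origin at its underside
- teaspoon: steel teaspoon, 139 mm long, 10 mm high, lying near the worktop's front edge; bystander; origin at its underside
- timer: white round kitchen timer, 69 mm across, 46 mm high; bystander; origin at its underside
Mind the look-alikes: they are no part of the job. Leave any pink or turquoise look-alike of the jar alone.

How it is judged:
On the way, in this order (a step that is already met when the one before it is completed fails the run):
1. the low grey pot stands on the floor of the large left well and is let go (horizontal distance between pot and well_left below 0.006 m and z of pot in the frame of carrier below 0.0165 m and angle between pot's own z axis and vertical below 0.15 rad and contact force between pot and the fingers below 0.1 N), for 0.2 s.
2. the salt shaker stands on the floor of the middle well and is let go (horizontal distance between shaker and well_middle below 0.006 m and z of shaker in the frame of carrier below 0.0165 m and angle between shaker's own z axis and vertical below 0.15 rad and contact force between shaker and the fingers below 0.1 N), for 0.2 s.
3. the slim jar stands on the floor of the small right well and is let go (horizontal distance between jar and well_right below 0.006 m and z of jar in the frame of carrier below 0.0165 m and angle between jar's own z axis and vertical below 0.15 rad and contact force between jar and the fingers below 0.1 N), for 0.2 s.
4. the bail is swung up over the jars (value of joint bail above 1.2 rad), for 0.1 s.
At the end, for the whole second after the job is handed in: Carrier held by its raised bail (over 1.2 rad), underside over 60 mm up, tilt under 0.13 rad, still (0.03 m/s, 0.25 rad/s), carried by nothing else; pot, shaker and jar upright on the floors of the left, middle and right wells (within 6 mm of centre), untouched by the fingers (all of step 1 and all of step 2 and all of step 3 and height (world z) of carrier above 0.06 m and angle between carrier's own z axis and vertical below 0.13 rad and linear speed of carrier below 0.03 m/s and angular speed of carrier below 0.25 rad/s and value of joint bail above 1.2 rad and contact force between the fingers and bail above 3 N and contact force between carrier and mill below 0.3 N and contact force between carrier and garlic below 0.3 N and contact force between carrier and timer below 0.3 N and contact force between carrier and teaspoon below 0.3 N and world x of carrier below 0.66 m); the arm keeps its last pose, push and grip.
It fails at once if a pot, shaker or jar is tipped over (angle between any of pot, shaker, jar's own z axis and vertical above 0.6 rad).
It fails at once if a pot, shaker or jar is let drop ((linear speed of pot above 0.7 m/s and contact force between pot and the fingers below 0.05 N) or (linear speed of shaker above 0.7 m/s and contact force between shaker and the fingers below 0.05 N) or (linear speed of jar above 0.7 m/s and contact force between jar and the fingers below 0.05 N)).
It fails at once if the carrier is tipped (angle between carrier's own z axis and vertical above 0.45 rad).
It fails at once if a bystander is pushed from its place (distance of any of mill, garlic, timer, teaspoon from where it was at the start of the episode above 0.03 m).
It also fails if it takes over 72 s, if anything falls off the work surface, if the arm or the gripper's body presses on something with over 40 N, if the wrist force passes 120 N, or if a joint passes its speed limit or range.

## Working session

There is one attempt and no reset: what is moved stays moved. The work goes in short steps, Python scripts to look and compute and a tool call to move; the robot and the scene stay as the last step left them, time stands still between calls to the robot, and variables do not carry over. Pictures are saved under pics/ and viewed, at most 10 in all, crops included, and the job is handed in when it is done.

Besides the shell and the picture viewer there is one more tool, called after "Request:" by a JSON object that holds its "op" and its "data", one argument or row to a line. arm_command: Moves the arm, as the interface text tells. Its arguments: {"type":"object","properties":{"plan":{"type":"array"},"gripper":{"type":"number"},"grip_force":{"type":"number"}},"required":["plan"]}

```bash
mkdir -p pics && python3 - <<'E'
from workcell import ctrl
import cv2, numpy as np
ims=[]
for n in ("scene","top"):
    c=ctrl.camera(n); cv2.imwrite(f"pics/{n}0.png",c["image"]); 
    print(n,c["fx"],c["fy"],c["cx"],c["cy"],np.round(c["extrinsics"],4).tolist())
s=ctrl.state(); print(s)
E
```

```text
scene 406.0880672451151 406.0880672451151 275.3729418088143 205.98804604945764 [[0.7506, -0.6608, -0.0005, -0.3876], [-0.4803, -0.5451, -0.6871, 0.3554], [0.4538, 0.516, -0.7265, 0.7942], [0.0, 0.0, 0.0, 1.0]]
top 532.93547182241 532.93547182241 277.1906298994622 197.82817475636972 [[0.0032, -0.9998, 0.021, 0.0245], [-0.9825, -0.0071, -0.1859, 0.5475], [0.186, -0.02, -0.9823, 1.0815], [0.0, 0.0, 0.0, 1.0]]
{'t': 0.1, 'joints': array([-1.09619181,  0.68988357, -0.1944929 ,  1.56621973,  0.15729208,
        0.90249201, -0.21512137]), 'qvel': array([-0.00090504, -0.00082093, -0.00114933, -0.00032566, -0.00131569,
        0.00143726, -0.00092631]), 'joint_efforts': array([-3.93173425e-03, -5.40603447e+01, -1.27168212e+00, -1.58984953e+01,
        9.35035001e-03,  4.34759364e-03, -8.74838655e-07]), 'tcp_pos': array([0.26647657, 0.56471871, 0.23057928]), 'tool_rot': array([ 2.18609141e-01,  9.75812170e-01, -7.99511087e-04, -1.13103679e-04]), 'contact_force': array([-0.28190531, -0.77827848, -0.71126354]), 'ft_torque': array([-0.02439732,  0.01028513, -0.01113514]), 'grip_force': 0.0, 'opening': 0.08565595494286271}
```

View pics/scene0.png

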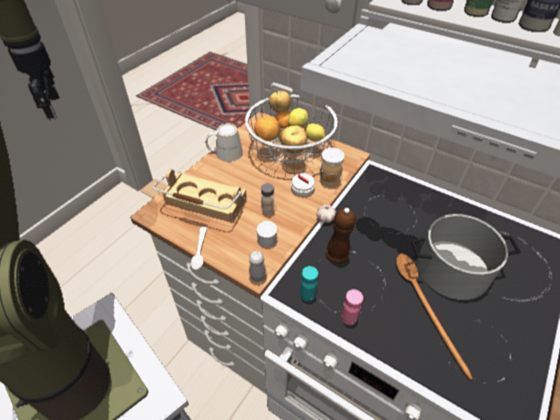

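View pics/top0.png

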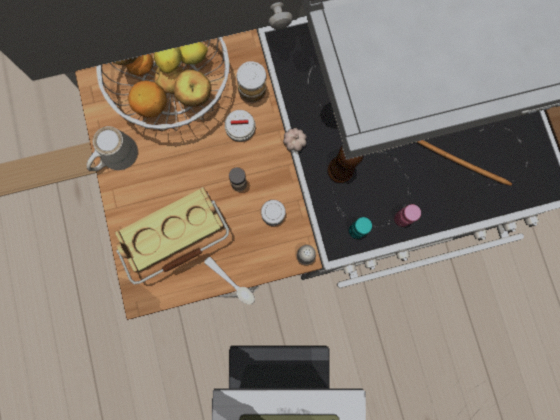

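The scene view shows the carrier at (205,195) with the bail folded to the front, the jar at (267,198), the pot at (267,233) and the shaker at (257,265). The top view shows wells at about (147,241), (174,228) and (197,216), the pot at (273,212), the shaker at (306,254), the jar at (237,178) and the spoon at (228,280).

```bash
cat > h.py <<'E'
import numpy as np, cv2
from workcell import ctrl
from scipy.spatial.transform import Rotation as R
def ray(c,u,v,z):
    E=c["extrinsics"]; Rm,t=E[:3,:3],E[:3,3]; o=-Rm.T@t
    d=Rm.T@np.array([(u-c["cx"])/c["fx"],(v-c["cy"])/c["fy"],1]); return o+d*(z-o[2])/d[2]
def proj(c,p):
    q=c["extrinsics"][:3,:3]@np.asarray(p)+c["extrinsics"][:3,3]
    return np.array([c["fx"]*q[0]/q[2]+c["cx"],c["fy"]*q[1]/q[2]+c["cy"]])
def go(pos,yaw=None,tool=None,start=None):
    """shift/turn units from measured pose to pos, tool down with closing axis (tool y) at world angle yaw"""
    s=ctrl.state(); p=s["tcp_pos"]; r=R.from_quat(s["tool_rot"])
    sh=r.inv().apply(np.asarray(pos)-p)/0.025
    if yaw is not None:
        y=np.array([np.cos(yaw),np.sin(yaw),0]); 
        if y@r.as_matrix()[:,1]<0: y=-y
        z=np.array([0,0,-1.]); tool=R.from_matrix(np.c_[np.cross(y,z),y,z])
    tu=(r.inv()*tool).as_rotvec(degrees=True)/5 if tool is not None else np.zeros(3)
    print("shift",np.round(sh,2),"turn",np.round(tu,2))
E
python3 - <<'E'
from h import *
c=ctrl.camera("top"); im=c["image"]
cv2.imwrite("pics/crop1.png",cv2.resize(im[160:310,100:330],None,fx=3.4,fy=3.4,interpolation=cv2.INTER_CUBIC))
for n,u,v,z in [("pot",273,212,.046),("shaker",306,254,.09),("jar",237,178,.092),("wl",147,241,.033),("wm",174,228,.033),("wr",197,216,.033)]: print(n,np.round(ray(c,u,v,z),4))
c=ctrl.camera("scene"); im=c["image"]
cv2.imwrite("pics/crop2.png",cv2.resize(im[150:290,130:310],None,fx=4.2,fy=4.2,interpolation=cv2.INTER_CUBIC))
s=ctrl.state(); print(np.round(R.from_quat(s["tool_rot"]).as_matrix(),3))
E
```

```text
pot [0.5176 0.036  0.046 ]
shaker [ 0.4253 -0.0302  0.09  ]
jar [0.5806 0.1111 0.092 ]
wl [0.4558 0.3022 0.033 ]
wm [0.4839 0.2464 0.033 ]
wr [0.51   0.1984 0.033 ]
[[-0.904  0.427 -0.   ]
 [ 0.427  0.904 -0.001]
 [-0.    -0.001 -1.   ]]
```

View pics/crop1.png

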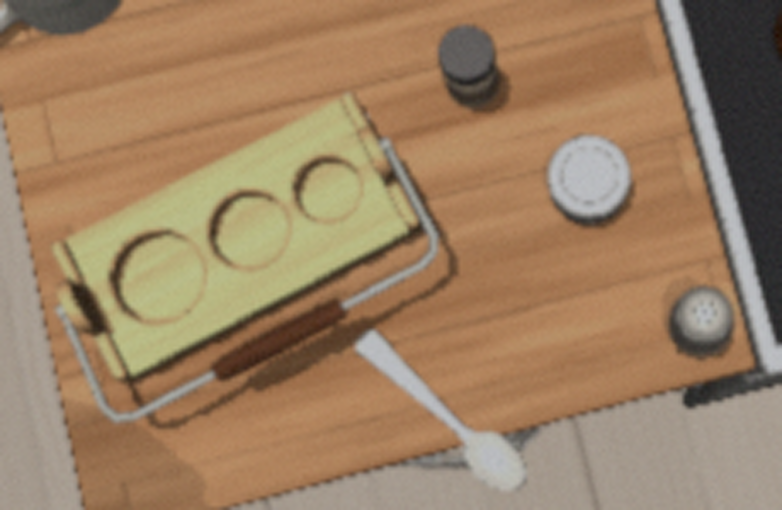

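View pics/crop2.png

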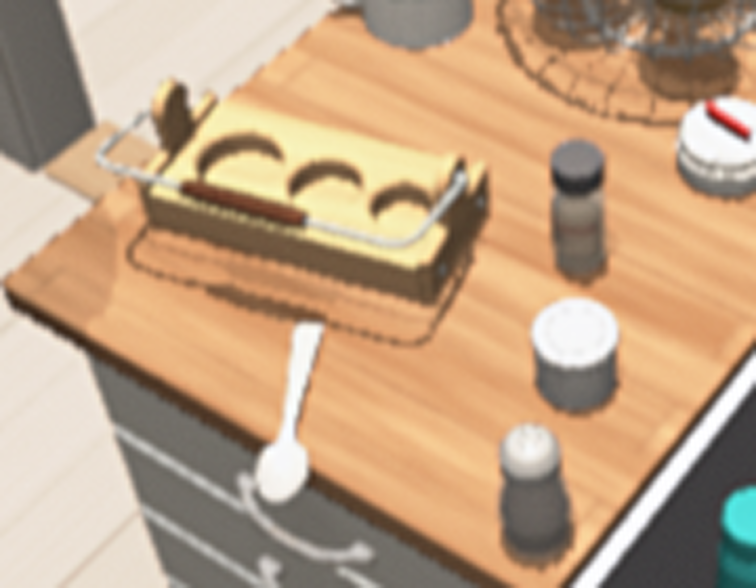

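The zoomed crops show well centres at about (146.8,241.5), (173.5,227.9) and (196.5,215.9) in the full top image. The pot lid is at (273.5,211.5), the jar cap at (237.4,174.7) and the shaker's dome at (307,252.5). The carrier yaw is about 27.6°, and the teaspoon lies just in front of the grip.

```bash
python3 - <<'E'
from h import *
c=ctrl.camera("top")
W=[ray(c,u-.3,v-.3,.033)[:2] for u,v in [(146.8,241.5),(173.5,227.9),(196.5,215.9)]]
d=W[0]-W[2]; print("well dists",np.linalg.norm(W[0]-W[1]),np.linalg.norm(W[1]-W[2]),"carrier yaw",np.degrees(np.arctan2(-d[0],d[1])))
print(np.round(W,4))
for n,u,v,z in [("pot",273.5,211.5,.046),("shaker",307,252.5,.09),("jar",237.4,174.7,.092)]: print(n,np.round(ray(c,u-.3,v-.3,z),4))
go([.518,.036,.2],np.radians(27.6))
E
```

```text
well dists 0.06244472217966547 0.05465121509359947 carrier yaw 28.268399586806495
[[0.4554 0.3033]
 [0.4847 0.2481]
 [0.5109 0.2002]]
pot [0.5194 0.0356 0.046 ]
shaker [ 0.429  -0.0317  0.09  ]
jar [0.5882 0.111  0.092 ]
shift [-18.12 -14.85   1.25] turn [-0.01  0.    7.43]
```

Request:
{"op": "arm_command", "data": {
  "plan": [
    [[-18.1,-14.85,1.2],[0,0,7.4]],
    [[-18.1,-14.85,1.2],[0,0,7.4]],
    [[-18.1,-14.85,1.2],[0,0,7.4]],
    [[-18.1,-14.85,1.2],[0,0,7.4]],
    [[-18.1,-14.85,1.2],[0,0,7.4]],
    [[-18.1,-14.85,1.2],[0,0,7.4]],
    [[-18.1,-14.85,1.2],[0,0,7.4]],
    [[-18.1,-14.85,1.2],[0,0,7.4]],
    [[-18.1,-14.85,1.2],[0,0,7.4]],
    [[-18.1,-14.85,1.2],[0,0,7.4]],
    [[-18.1,-14.85,1.2],[0,0,7.4]],
    [[-18.1,-14.85,1.2],[0,0,7.4]],
    [[-18.1,-14.85,1.2],[0,0,7.4]],
    [[-18.1,-14.85,1.2],[0,0,7.4]],
    [[-18.1,-14.85,1.2],[0,0,7.4]],
    [[-18.1,-14.85,1.2],[0,0,7.4]]
  ],
  "gripper": 1
}}

```text
t: 1.85
tcp_pos: [0.517, 0.0383, 0.2014]
tool_rot: [0.516, 0.857, 0.0, -0.0]
contact_force: [-0.7, 1.1, -0.9]
opening: 0.0853
grip_force: 0.0
```

```bash
python3 - <<'E'
from h import *
s=ctrl.state(); print(s["t"],s["tcp_pos"],np.round(R.from_quat(s["tool_rot"]).as_matrix(),3).tolist())
c=ctrl.camera("wrist"); cv2.imwrite("pics/w1.png",c["image"])
for n,p in [("pot",(.5194,.0356,.046)),("jar",(.588,.111,.092)),("tcp",s["tcp_pos"])]: print(n,proj(c,p))
E
```

```text
1.85 [0.51702693 0.03831367 0.20135881] [[-0.468, 0.884, -0.0], [0.884, 0.468, 0.001], [0.001, 0.0, -1.0]]
pot [279.44260624 195.89873332]
jar [399.72087037 171.01675777]
tcp [277.9561289  277.56186726]
```

View pics/w1.png

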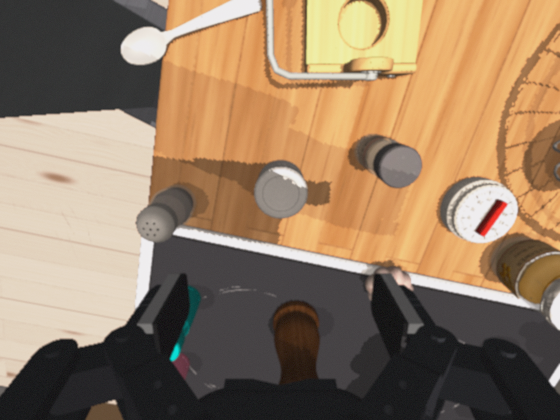

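The wrist view shows the pot lid at about (282,193), the jar cap at (402,166), the shaker's top at (152,225) and the right well at (362,22).

```bash
cat >> h.py <<'E'
def circ(c,u,v,z,d,w=None,p2=12):
    """circle of world diameter d (m) near pixel u,v at height z -> world point"""
    E=c["extrinsics"]; X=ray(c,u,v,z); dep=(E[:3,:3]@X+E[:3,3])[2]; r=c["fx"]*d/2/dep; w=int(w or 2*r)
    u0,v0=max(int(u)-w,0),max(int(v)-w,0)
    g=cv2.medianBlur(cv2.cvtColor(c["image"][v0:int(v)+w,u0:int(u)+w],cv2.COLOR_BGR2GRAY),3)
    H=cv2.HoughCircles(cv2.resize(g,None,fx=3,fy=3,interpolation=cv2.INTER_CUBIC),cv2.HOUGH_GRADIENT,1,400,param1=80,param2=p2,minRadius=int(r*2.7),maxRadius=int(r*3.3))
    if H is None: print("none",r); return X
    x,y,rr=H[0,0]; uu,vv=u0+(x-1)/3,v0+(y-1)/3
    X=ray(c,uu,vv,z); print("px",round(uu,1),round(vv,1),"r",round(rr/3,1),"exp",round(r,1),np.round(X,4)); return X
E
python3 - <<'E'
from h import *
c=ctrl.camera("wrist"); print("wrist")
p=circ(c,282,193,.046,.052); circ(c,402,166,.092,.036)
t=ctrl.camera("top"); print("top")
circ(t,237,175,.092,.036)
for u,v,d in [(146.8,241.5,.061),(173.5,227.9,.053),(196.5,215.9,.045)]: circ(t,u,v,.033,d)
go([p[0],p[1],.02],np.radians(28))
E
```

```text
wrist
px 281.2 192.2 r 26.0 exp 27.0 [0.5192 0.0395 0.046 ]
px 397.5 163.2 r 24.1 exp 22.7 [0.5829 0.1152 0.092 ]
top
px 236.5 174.5 r 8.0 exp 8.7 [0.5879 0.1122 0.092 ]
px 147.8 242.5 r 12.9 exp 14.4 [0.4527 0.3003 0.033 ]
px 173.8 228.5 r 13.1 exp 12.5 [0.4828 0.2467 0.033 ]
px 195.5 215.8 r 10.0 exp 10.5 [0.5103 0.2016 0.033 ]
shift [0.03 0.1  7.26] turn [ 0.   -0.   -0.03]
```

Request:
{"op": "arm_command", "data": {
  "plan": [
    [[0.03,0.08,2.0],[0,0,0]],
    [[0.03,0.08,4.0],[0,0,0]],
    [[0.03,0.08,5.5],[0,0,0]],
    [[0.03,0.08,6.5],[0,0,0]],
    [[0.03,0.08,7.0],[0,0,0]],
    [[0.03,0.08,7.25],[0,0,0]],
    [[0.03,0.08,7.25],[0,0,0]],
    [[0.03,0.08,7.25],[0,0,0]]
  ]
}}

```text
t: 2.8
tcp_pos: [0.5198, 0.0382, 0.0211]
tool_rot: [0.517, 0.856, 0.001, 0.001]
contact_force: [0.0, -0.4, 0.5]
opening: 0.0855
grip_force: 0.0
```

Request:
{"op": "arm_command", "data": {
  "plan": [
    [[0,0,0],[0,0,0]],
    [[0,0,0],[0,0,0]],
    [[0,0,0],[0,0,0]],
    [[0,0,0],[0,0,0]],
    [[0,0,0],[0,0,0]],
    [[0,0,0],[0,0,0]],
    [[0,0,0],[0,0,0]],
    [[0,0,0],[0,0,0]],
    [[0,0,0],[0,0,0]],
    [[0,0,0],[0,0,0]]
  ],
  "gripper": -1,
  "grip_force": 25
}}

```text
t: 3.8
tcp_pos: [0.5194, 0.0381, 0.021]
tool_rot: [0.517, 0.856, 0.0, 0.001]
contact_force: [-0.4, -0.4, 7.1]
opening: 0.0508
grip_force: 24.9
```

Request:
{"op": "arm_command", "data": {
  "plan": [
    [[0,0,-1.0],[0,0,0]],
    [[0,0,-3.0],[0,0,0]],
    [[0,0,-5.0],[0,0,0]],
    [[0,0,-7.0],[0,0,0]],
    [[2.0,0,-7.2],[0,0,0]],
    [[4.0,0,-7.2],[0,0,0]],
    [[5.5,1.5,-7.2],[0,0,0]],
    [[5.5,2.5,-7.2],[0,0,0]],
    [[5.5,2.5,-7.2],[0,0,0]],
    [[5.5,2.5,-7.2],[0,0,0]],
    [[5.5,2.5,-7.2],[0,0,0]],
    [[5.5,2.5,-7.2],[0,0,0]]
  ]
}}

```text
t: 5.0
tcp_pos: [0.5096, 0.1874, 0.2]
tool_rot: [0.518, 0.856, -0.001, -0.0]
contact_force: [-0.5, -0.4, -0.5]
opening: 0.0507
grip_force: 26.7
```

```bash
python3 - <<'E'
from h import *
s=ctrl.state(); print(s["t"],s["tcp_pos"],s["opening"],s["grip_force"])
c=ctrl.camera("wrist"); cv2.imwrite("pics/w2.png",c["image"])
for n,p,d in [("l",(.4545,.302,.033),.061),("m",(.484,.2475,.033),.053),("r",(.5105,.2005,.033),.045)]:
    q=proj(c,p); print(n,q); circ(c,*q,.033,d)
E
```

```text
5.0 [0.5095877  0.18743303 0.19997801] 0.05070703219607305 26.721769273281097
l [283.75653889  47.73591376]
px 287.2 35.5 r 33.0 exp 35.1 [0.4527 0.3117 0.033 ]
m [284.39251174 121.53170255]
px 287.8 116.8 r 28.0 exp 28.5 [0.4849 0.2527 0.033 ]
r [285.82501139 178.0725477 ]
px 287.5 176.2 r 22.6 exp 22.8 [0.5111 0.203  0.033 ]
```

View pics/w2.png

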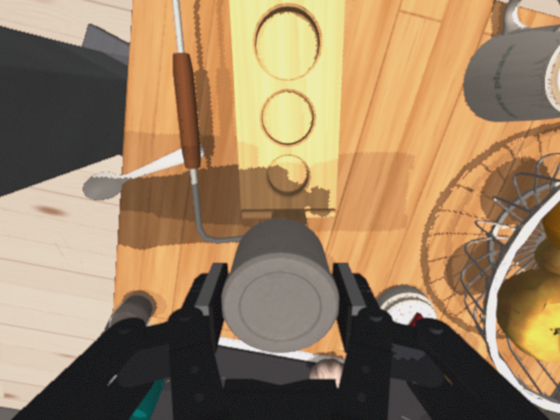

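The wrist view shows the pot held centrally with its lid at (280,297). The wells are at (288,42), (288,117) and (287,175), and the row runs parallel to the tool's x axis.

```bash
python3 - <<'E'
from h import *
s=ctrl.state(); r=R.from_quat(s["tool_rot"])
c=ctrl.camera("wrist")
W=np.array([circ(c,288,42,.033,.061,p2=8)*0+ray(c,288,42.5,.033),ray(c,287.8,117,.033),ray(c,287.5,175.8,.033)])
yy=np.array([.055,-.008,-.063])
A=[np.polyfit(yy,W[:,k],1) for k in (0,1)]; print(W[:,:2].round(4),"ydir norm",np.hypot(A[0][0],A[1][0]),"yaw",np.degrees(np.arctan2(-A[0][0],A[1][0])),"origin",A[0][1],A[1][1])
L=circ(c,280,297,.225,.052); print("lid in tool",r.inv().apply(L-s["tcp_pos"])*1000)
t=ctrl.camera("top")
im=t["image"]; 
g=proj(t,s["tcp_pos"]); print("tcp in top",g)
hsv=cv2.cvtColor(im,cv2.COLOR_BGR2HSV); m=cv2.inRange(hsv,(22,90,120),(35,255,255)); m[:170]=0; m[300:]=0; m[:,240:]=0
k=max(cv2.findContours(m,0,2)[0],key=cv2.contourArea); (u,v),wh,a=cv2.minAreaRect(k); print("yellow rect",u,v,wh,a,ray(t,u,v,.034))
E
```

```text
px 286.8 34.8 r 32.2 exp 35.3 [0.4523 0.3123 0.033 ]
[[0.456  0.3076]
 [0.4851 0.2528]
 [0.5111 0.2035]] ydir norm 0.9972409590952185 yaw 27.89825971547888 origin 0.48157747197965206 0.2593487214065383
px 279.5 287.2 r 65.4 exp 60.6 [0.5056 0.1973 0.225 ]
lid in tool [ 10.43634811   0.77004984 -24.94573025]
tcp in top [191.30865381 202.27717478]
yellow rect 117.5 232.5 (1.4142135381698608, 0.0) -135.0 [0.47342645 0.36507834 0.034     ]
```

```bash
python3 - <<'E'
from h import *
s=ctrl.state(); r=R.from_quat(s["tool_rot"])
c=ctrl.camera("wrist"); g=cv2.cvtColor(c["image"],cv2.COLOR_BGR2GRAY)
print("col",g[205:365:2,280].tolist()); print("row",g[297,210:350:2].tolist())
print("fx",c["fx"],c["cx"],c["cy"],"cam in tool",r.inv().apply(-c["extrinsics"][:3,:3].T@c["extrinsics"][:3,3]-s["tcp_pos"]))
print((c["extrinsics"][:3,:3]@r.as_matrix()).round(3))
for x in (-.002,0,.002,.004):
  print(x,[proj(c,s["tcp_pos"]+r.apply([x+a,b,-.025])).round(1).tolist() for a,b in ((.026,0),(-.026,0),(0,.026),(0,-.026))])
E
```

```text
col [118, 117, 92, 75, 77, 77, 80, 83, 83, 83, 83, 85, 83, 82, 83, 84, 86, 85, 84, 84, 86, 85, 85, 91, 116, 121, 128, 145, 141, 139, 140, 140, 137, 126, 132, 133, 134, 137, 135, 134, 135, 136, 136, 137, 138, 137, 137, 136, 137, 137, 136, 137, 135, 138, 138, 137, 137, 137, 138, 139, 138, 140, 139, 138, 139, 141, 142, 139, 130, 141, 139, 136, 135, 137, 218, 214, 74, 61, 67, 65]
row [67, 30, 19, 18, 25, 35, 100, 120, 137, 138, 139, 137, 137, 137, 137, 122, 128, 137, 138, 138, 139, 136, 137, 138, 137, 137, 137, 137, 136, 135, 138, 136, 136, 136, 137, 137, 138, 137, 137, 137, 136, 136, 133, 136, 136, 135, 136, 138, 137, 137, 136, 136, 135, 135, 119, 124, 136, 137, 136, 138, 137, 136, 133, 120, 90, 28, 21, 26, 24, 33]
fx 322.19284224848127 279.89295854129233 208.9579040163641 cam in tool [ 0.08652637  0.00073576 -0.14310807]
[[ 0.     1.    -0.002]
 [-0.945 -0.    -0.328]
 [-0.328  0.001  0.945]]
-0.002 [[277.6, 258.7], [277.9, 359.1], [337.4, 311.9], [218.2, 312.0]]
0 [[277.6, 254.3], [277.9, 355.7], [337.6, 308.0], [217.9, 308.1]]
0.002 [[277.6, 249.9], [277.9, 352.2], [337.9, 304.1], [217.6, 304.2]]
0.004 [[277.6, 245.4], [277.9, 348.7], [338.2, 300.2], [217.3, 300.3]]
```

```bash
python3 - <<'E'
from h import *
go([.4559,.3058,.2],np.radians(28)); go([.4559,.3058,.034],np.radians(28))
E
```

```text
shift [5.17 0.27 0.  ] turn [-0.   -0.   -0.06]
shift [5.17 0.27 6.64] turn [-0.   -0.   -0.06]
```

Request:
{"op": "arm_command", "data": {
  "plan": [
    [[1.8,0.1,0],[0,0,0]],
    [[3.5,0.2,0],[0,0,0]],
    [[5.17,0.27,0],[0,0,0]],
    [[5.17,0.27,1.8],[0,0,0]],
    [[5.17,0.27,3.5],[0,0,0]],
    [[5.17,0.27,5.0],[0,0,0]],
    [[5.17,0.27,5.2],[0,0,0]],
    [[5.17,0.27,5.2],[0,0,0]],
    [[5.17,0.27,5.2],[0,0,0]],
    [[5.17,0.27,5.2],[0,0,0]]
  ]
}}

```text
t: 6.2
tcp_pos: [0.4574, 0.3072, 0.0721]
tool_rot: [0.517, 0.856, 0.002, 0.001]
contact_force: [-0.8, 0.2, -1.4]
opening: 0.0505
grip_force: 26.7
```

```bash
python3 - <<'E'
from h import *
s=ctrl.state(); print(s["t"],s["tcp_pos"],s["contact_force"]); go([.4559,.3058,.034],np.radians(28))
c=ctrl.camera("scene"); im=c["image"]
for n,p in [("wl",(.4557,.3072,.033)),("wm",(.4853,.2517,.033)),("wr",(.511,.2032,.033)),("potbase",(.4557,.3072,s["tcp_pos"][2]-.021)),("pottop",(.4557,.3072,s["tcp_pos"][2]+.025))]: print(n,(proj(c,p)-[150,140])*5)
cv2.imwrite("pics/s3.png",cv2.resize(im[140:240,150:290],None,fx=5,fy=5,interpolation=cv2.INTER_CUBIC))
E
```

```text
6.2 [0.45737441 0.30715577 0.07205366] [-0.77643867  0.1980379  -1.40486378]
shift [-0.02 -0.08  1.52] turn [ 0.04 -0.01 -0.06]
wl [182.36201858 234.14098066]
wm [283.06035719 261.90444069]
wr [373.07627861 286.93459072]
potbase [177.15162473 210.57984086]
pottop [163.30841475 147.98153919]
```

View pics/s3.png

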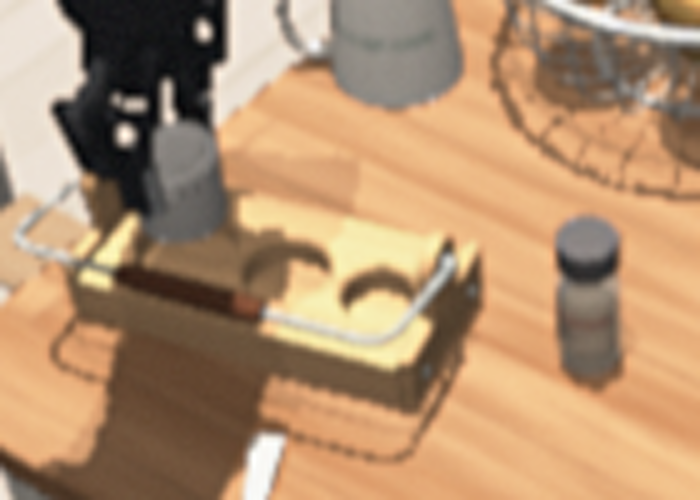

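The pot hangs over the left well: its base is at about (180,215) in the crop where (180,214) is expected. The middle and right wells are visible at (287,270) and (376,293).

Request:
{"op": "arm_command", "data": {
  "plan": [
    [[-0.02,-0.08,0],[0,0,0]],
    [[-0.02,-0.08,0.4],[0,0,0]],
    [[-0.02,-0.08,0.8],[0,0,0]],
    [[-0.02,-0.08,1.0],[0,0,0]],
    [[-0.02,-0.08,1.2],[0,0,0]],
    [[-0.02,-0.08,1.35],[0,0,0]],
    [[-0.02,-0.08,1.45],[0,0,0]],
    [[-0.02,-0.08,1.5],[0,0,0]],
    [[-0.02,-0.08,1.5],[0,0,0]],
    [[-0.02,-0.08,1.5],[0,0,0]]
  ]
}}

```text
t: 7.25
tcp_pos: [0.4543, 0.3049, 0.034]
tool_rot: [0.517, 0.856, 0.0, 0.0]
contact_force: [-2.6, -1.4, 12.4]
opening: 0.0507
grip_force: 27.7
```

Request:
{"op": "arm_command", "data": {
  "plan": [
    [[0,0,0],[0,0,0]],
    [[0,0,0],[0,0,0]],
    [[0,0,0],[0,0,0]],
    [[0,0,0],[0,0,0]],
    [[0,0,0],[0,0,0]],
    [[0,0,0],[0,0,0]],
    [[0,0,-0.5],[0,0,0]],
    [[0,0,-2],[0,0,0]],
    [[0,0,-4],[0,0,0]],
    [[0,0,-6],[0,0,0]],
    [[0,0,-6.6],[0,0,0]],
    [[-2,0,-6.6],[0,0,0]],
    [[-4,0,-6.6],[0,0,0]],
    [[-5.2,0,-6.6],[0,0,0]],
    [[-5.2,0,-6.6],[0,0,0]],
    [[-5.2,0,-6.6],[0,0,0]],
    [[-5.2,0,-6.6],[0,0,0]]
  ],
  "gripper": 1
}}

```text
t: 8.95
tcp_pos: [0.5143, 0.1916, 0.198]
tool_rot: [0.516, 0.857, 0.001, -0.0]
contact_force: [-0.2, -0.3, 0.4]
opening: 0.0852
grip_force: 0.0
```

```bash
python3 - <<'E'
from h import *
s=ctrl.state(); print(s["t"],s["tcp_pos"])
c=ctrl.camera("wrist"); cv2.imwrite("pics/w4.png",c["image"])
for n,p in [("potlid",(.4559,.3079,.059)),("wm",(.4851,.2523,.033)),("wr",(.5109,.2036,.033)),("tcp",s["tcp_pos"])]: print(n,proj(c,p))
E
```

```text
8.95 [0.51428478 0.19158826 0.19795814]
potlid [281.80778047  38.59597802]
wm [281.26414442 119.49509131]
wr [281.22713023 177.78974517]
tcp [277.97893733 277.61013851]
```

View pics/w4.png

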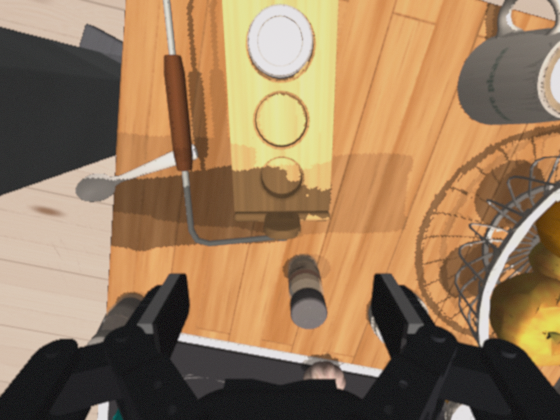

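The pot sits concentric in the left well, with its lid at (280.5,41.5). The middle well is at (281.3,119.3), the right well at (281.5,176) and the jar cap at (309,308).

```bash
python3 - <<'E'
from h import *
c=ctrl.camera("wrist")
a=circ(c,281.3,119.3,.033,.053); b=circ(c,281.5,176,.033,.045); P=ray(c,280.5,41.5,.059)
W=np.array([P,ray(c,281.3,119.3,.033),ray(c,281.5,176,.033)])
yy=np.array([.055,-.008,-.063])
A=[np.polyfit(yy,W[:,k],1) for k in (0,1)]; print(W[:,:2].round(4),"norm",np.hypot(A[0][0],A[1][0]),"yaw",np.degrees(np.arctan2(-A[0][0],A[1][0])),"origin",A[0][1],A[1][1])
go([.447,-.065,.2],np.radians(28))
t=ctrl.camera("top"); circ(t,307,252.5,.066,.044)
E
```

```text
px 281.2 117.5 r 27.0 exp 28.7 [0.484 0.254 0.033]
px 281.2 172.2 r 21.0 exp 23.0 [0.5081 0.2087 0.033 ]
[[0.4558 0.3058]
 [0.4849 0.2527]
 [0.5102 0.2055]] norm 0.9663399849536799 yaw 28.48908903635658 origin 0.48116481344057344 0.25917699893846485
shift [-7.82 -7.18 -0.1 ] turn [ 0.   -0.01 -0.02]
px 306.8 254.2 r 11.1 exp 10.7 [ 0.427  -0.0337  0.066 ]
```

Request:
{"op": "arm_command", "data": {
  "plan": [
    [[-1.5,-1.5,-0.1],[0,0,0]],
    [[-3,-3,-0.1],[0,0,0]],
    [[-4.5,-4.5,-0.1],[0,0,0]],
    [[-6,-6,-0.1],[0,0,0]],
    [[-7.4,-7.18,-0.1],[0,0,0]],
    [[-7.8,-7.18,-0.1],[0,0,0]],
    [[-7.8,-7.18,-0.1],[0,0,0]],
    [[-7.8,-7.18,-0.1],[0,0,0]],
    [[-7.8,-7.18,-0.1],[0,0,0]],
    [[-7.8,-7.18,-0.1],[0,0,0]]
  ]
}}

```text
t: 10.1
tcp_pos: [0.4472, -0.0644, 0.2]
tool_rot: [0.515, 0.857, 0.0, -0.0]
contact_force: [0.0, -0.9, 0.5]
opening: 0.0855
grip_force: 0.0
```

```bash
python3 - <<'E'
from h import *
s=ctrl.state(); print(s["t"],s["tcp_pos"])
c=ctrl.camera("wrist"); cv2.imwrite("pics/w5.png",c["image"])
for n,p in [("shakertop",(.429,-.030,.09)),("base",(.429,-.030,0)),("tcp",s["tcp_pos"])]: print(n,proj(c,p))
E
```

```text
10.1 [ 0.44720994 -0.06439005  0.20001985]
shakertop [278.42369272 160.99516362]
base [278.6180135  145.09038172]
tcp [278.00142952 277.56937864]
```

View pics/w5.png

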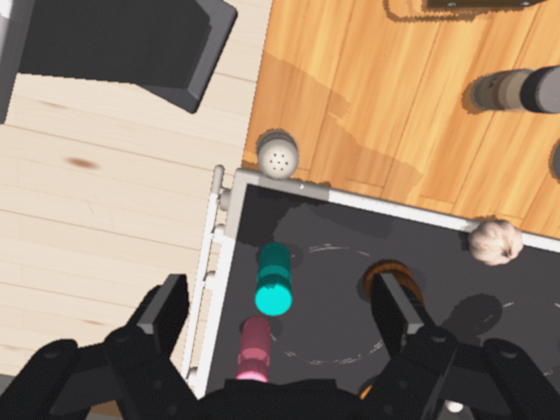

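The shaker's top is at (279,161), matching the estimate (0.429,-0.030). The turquoise look-alike is at (273,297), about 10 cm away and clear of the fingers.

```bash
python3 - <<'E'
from h import *
c=ctrl.camera("wrist"); p=ray(c,279,161,.09); print(p, ray(c,273,297,.092)); go([p[0],p[1],.03],np.radians(28))
E
```

```text
[ 0.42935157 -0.0300735   0.09      ] [ 0.48261664 -0.14255212  0.092     ]
shift [1.56 0.03 6.8 ] turn [ 0.   -0.   -0.02]
```

Request:
{"op": "arm_command", "data": {
  "plan": [
    [[1.0,0.03,0],[0,0,0]],
    [[1.56,0.03,0],[0,0,0]],
    [[1.56,0.03,0.5],[0,0,0]],
    [[1.56,0.03,2.0],[0,0,0]],
    [[1.56,0.03,3.5],[0,0,0]],
    [[1.56,0.03,5.0],[0,0,0]],
    [[1.56,0.03,6.0],[0,0,0]],
    [[1.56,0.03,6.6],[0,0,0]],
    [[1.56,0.03,6.8],[0,0,0]],
    [[1.56,0.03,6.8],[0,0,0]],
    [[1.56,0.03,6.8],[0,0,0]]
  ]
}}

```text
t: 11.3
tcp_pos: [0.4316, -0.0317, 0.0341]
tool_rot: [0.516, 0.856, -0.002, -0.002]
contact_force: [1.0, -0.3, 0.6]
opening: 0.0852
grip_force: 0.0
```

Request:
{"op": "arm_command", "data": {
  "plan": [
    [[0,0,0],[0,0,0]],
    [[0,0,0],[0,0,0]],
    [[0,0,0],[0,0,0]],
    [[0,0,0],[0,0,0]],
    [[0,0,0],[0,0,0]],
    [[0,0,0],[0,0,0]],
    [[0,0,0],[0,0,0]],
    [[0,0,0],[0,0,0]],
    [[0,0,0],[0,0,0]],
    [[0,0,0],[0,0,0]]
  ],
  "gripper": -1
}}

```text
t: 12.3
tcp_pos: [0.4313, -0.0323, 0.0348]
tool_rot: [0.517, 0.856, -0.002, -0.002]
contact_force: [-0.3, 0.5, 6.7]
opening: 0.0376
grip_force: 25.0
```

```bash
python3 - <<'E'
from h import *
s=ctrl.state(); print(s["t"],s["tcp_pos"],s["opening"]); go([.5096,.1874,.2],np.radians(28))
E
```

```text
12.3 [ 0.43130627 -0.0323153   0.03483885] 0.03757373361313717
shift [ 6.33  6.82 -6.64] turn [-0.07 -0.01 -0.05]
```

Request:
{"op": "arm_command", "data": {
  "plan": [
    [[0,0,-0.3],[0,0,0]],
    [[0,0,-1.0],[0,0,0]],
    [[0,0,-2.5],[0,0,0]],
    [[0,0,-4.5],[0,0,0]],
    [[0,0,-6.5],[0,0,0]],
    [[1.4,1.4,-6.6],[0,0,0]],
    [[2.8,2.8,-6.6],[0,0,0]],
    [[4.2,4.2,-6.6],[0,0,0]],
    [[5.4,5.6,-6.6],[0,0,0]],
    [[6.0,6.8,-6.6],[0,0,0]],
    [[6.0,6.8,-6.6],[0,0,0]],
    [[6.0,6.8,-6.6],[0,0,0]],
    [[6.0,6.8,-6.6],[0,0,0]],
    [[6.0,6.8,-6.6],[0,0,0]]
  ],
  "grip_force": 30
}}

```text
t: 13.7
tcp_pos: [0.5124, 0.178, 0.1983]
tool_rot: [0.518, 0.856, -0.004, -0.002]
contact_force: [0.5, -0.1, -0.9]
opening: 0.0374
grip_force: 30.0
```

```bash
python3 - <<'E'
from h import *
s=ctrl.state(); r=R.from_quat(s["tool_rot"]); print(s["t"],s["tcp_pos"],s["opening"],s["contact_force"])
c=ctrl.camera("wrist"); cv2.imwrite("pics/w6.png",c["image"])
for x in (0,.003): print(x,[proj(c,s["tcp_pos"]+r.apply([x+a,b,-.055])).round(1).tolist() for a,b in ((0,0),(.017,0),(-.017,0),(0,.017),(0,-.017))])
E
```

```text
13.7 [0.51235749 0.17802313 0.19831692] 0.03744988098980434 [ 0.5390586  -0.07471134 -0.90342155]
0 [[277.4, 361.6], [277.3, 320.8], [277.5, 398.5], [326.5, 361.5], [228.3, 361.7]]
0.003 [[277.4, 354.7], [277.2, 313.2], [277.5, 392.2], [326.9, 354.6], [227.9, 354.8]]
```

View pics/w6.png

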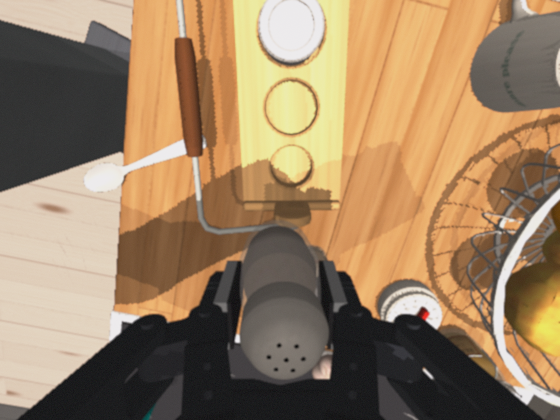

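The shaker is gripped at its waist. Its hole pattern is at (286,359), a few pixels right of the pads' centre, so it leans slightly. The pot is at (291,28), with the middle well at (290,107) and the right well at (291,165). No pictures are left to view, so I measure numerically from here.

```bash
python3 - <<'E'
from h import *
s=ctrl.state(); r=R.from_quat(s["tool_rot"]); 
c=ctrl.camera("wrist"); h=cv2.cvtColor(c["image"],cv2.COLOR_BGR2HSV); S=cv2.medianBlur(h,3)[:,:,1]
for v in (230,236,244,256,270,340,350,360,368): 
    row=S[v,190:370]; lo=np.where(row<75)[0]+190; print(v, S[v,190:370:6].tolist())
print("base exp",[proj(c,s["tcp_pos"]+r.apply([.0015+a,b,.035])).round(1).tolist() for a,b in ((0,0),(.022,0),(-.022,0),(0,.022),(0,-.022))])
a=circ(c,290,107,.033,.053); b=circ(c,291,165,.033,.045); print(ray(c,290.5,107,.033),ray(c,290.7,165,.033))
E
```

```text
230 [144, 143, 139, 21, 18, 20, 19, 18, 18, 20, 21, 31, 26, 38, 37, 35, 34, 38, 116, 151, 151, 150, 152, 140, 147, 140, 142, 142, 143, 135]
236 [146, 142, 137, 142, 147, 139, 136, 133, 137, 137, 90, 34, 34, 34, 35, 35, 35, 33, 33, 117, 152, 153, 148, 138, 147, 140, 143, 142, 144, 135]
244 [144, 139, 140, 142, 147, 140, 135, 133, 137, 121, 40, 33, 34, 34, 34, 32, 32, 38, 34, 40, 117, 154, 145, 141, 142, 143, 146, 143, 137, 137]
256 [141, 137, 141, 145, 144, 139, 138, 140, 141, 90, 35, 34, 36, 39, 39, 39, 39, 40, 36, 36, 36, 48, 71, 139, 140, 141, 141, 138, 135, 149]
270 [138, 137, 144, 152, 148, 140, 7, 3, 21, 34, 36, 39, 44, 38, 41, 38, 38, 37, 39, 41, 39, 44, 20, 3, 10, 144, 143, 133, 145, 146]
340 [26, 28, 26, 26, 19, 36, 26, 16, 2, 28, 28, 29, 30, 31, 28, 31, 27, 30, 30, 29, 29, 29, 30, 20, 28, 35, 29, 26, 18, 20]
350 [33, 20, 26, 19, 28, 26, 15, 13, 11, 28, 31, 30, 29, 30, 30, 28, 30, 30, 30, 29, 29, 29, 28, 96, 38, 26, 26, 27, 20, 20]
360 [26, 28, 18, 26, 27, 18, 38, 11, 15, 15, 27, 30, 31, 31, 30, 30, 33, 31, 29, 29, 30, 31, 54, 58, 10, 26, 19, 26, 27, 26]
368 [34, 19, 26, 23, 26, 19, 28, 15, 11, 11, 15, 26, 31, 30, 31, 29, 29, 29, 31, 30, 31, 54, 56, 55, 17, 27, 18, 20, 25, 19]
base exp [[278.2, 245.0], [278.2, 210.9], [278.3, 276.7], [314.4, 245.0], [242.1, 245.0]]
px 292.5 106.8 r 26.7 exp 29.0 [0.4863 0.2529 0.033 ]
px 290.8 165.5 r 21.7 exp 23.3 [0.5107 0.2045 0.033 ]
[0.48477383 0.25192915 0.033     ] [0.51031209 0.20487632 0.033     ]
```

```bash
python3 - <<'E'
from h import *
s=ctrl.state(); print(s["tcp_pos"]); go([.485,.250,.2],np.radians(28)); go([.485,.250,.082],np.radians(28))
E
```

```text
[0.51262813 0.17858659 0.19853224]
shift [ 3.04  0.35 -0.06] turn [-0.08 -0.   -0.06]
shift [3.04 0.38 4.66] turn [-0.08 -0.   -0.06]
```

Request:
{"op": "arm_command", "data": {
  "plan": [
    [[1.0,0.36,0],[-0.08,0,-0.06]],
    [[2.0,0.36,0],[-0.08,0,-0.06]],
    [[2.8,0.36,0],[-0.08,0,-0.06]],
    [[3.04,0.36,0.5],[-0.08,0,-0.06]],
    [[3.04,0.38,2.0],[-0.08,0,-0.06]],
    [[3.04,0.38,3.4],[-0.08,0,-0.06]],
    [[3.04,0.38,4.4],[-0.08,0,-0.06]],
    [[3.04,0.38,4.66],[-0.08,0,-0.06]],
    [[3.04,0.38,4.66],[-0.08,0,-0.06]],
    [[3.04,0.38,4.66],[-0.08,0,-0.06]],
    [[3.04,0.38,4.66],[-0.08,0,-0.06]],
    [[3.04,0.38,4.66],[-0.08,0,-0.06]]
  ]
}}

```text
t: 15.0
tcp_pos: [0.4859, 0.2516, 0.0832]
tool_rot: [0.515, 0.857, 0.001, 0.0]
contact_force: [-0.7, 0.2, -0.8]
opening: 0.0374
grip_force: 30.0
```

```bash
python3 - <<'E'
from h import *
s=ctrl.state(); print(s["t"],s["tcp_pos"],s["contact_force"]); go([.485,.250,.048],np.radians(28))
E
```

```text
15.0 [0.4859335  0.2515874  0.08319631] [-0.74171615  0.17941284 -0.76624684]
shift [-0.04 -0.07  1.41] turn [ 0.03 -0.01  0.01]
```

Request:
{"op": "arm_command", "data": {
  "plan": [
    [[-0.04,-0.07,0],[0,0,0]],
    [[-0.04,-0.07,0.3],[0,0,0]],
    [[-0.04,-0.07,0.5],[0,0,0]],
    [[-0.04,-0.07,0.7],[0,0,0]],
    [[-0.04,-0.07,0.8],[0,0,0]],
    [[-0.04,-0.07,0.9],[0,0,0]],
    [[-0.04,-0.07,0.9],[0,0,0]]
  ]
}}

```text
t: 15.7
tcp_pos: [0.4839, 0.2496, 0.0592]
tool_rot: [0.515, 0.857, 0.0, -0.0]
contact_force: [-1.0, -0.1, -1.2]
opening: 0.0375
grip_force: 30.0
```

Request:
{"op": "arm_command", "data": {
  "plan": [
    [[0,0,0.15],[0,0,0]],
    [[0,0,0.3],[0,0,0]],
    [[0,0,0.4],[0,0,0]],
    [[0,0,0.46],[0,0,0]],
    [[0,0,0.46],[0,0,0]],
    [[0,0,0.46],[0,0,0]]
  ]
}}

```text
t: 16.3
tcp_pos: [0.4842, 0.2496, 0.0481]
tool_rot: [0.515, 0.857, 0.0, -0.0]
contact_force: [-0.3, 0.0, -1.3]
opening: 0.0378
grip_force: 30.0
```

Request:
{"op": "arm_command", "data": {
  "plan": [
    [[0,0,0.05],[0,0,0]],
    [[0,0,0.08],[0,0,0]],
    [[0,0,0.08],[0,0,0]],
    [[0,0,0.08],[0,0,0]]
  ]
}}

```text
t: 16.7
tcp_pos: [0.484, 0.25, 0.0477]
tool_rot: [0.514, 0.857, 0.001, 0.0]
contact_force: [-2.7, -1.9, 15.0]
opening: 0.0374
grip_force: 32.3
```

Request:
{"op": "arm_command", "data": {
  "plan": [
    [[0,0,-0.04],[0,0,0]],
    [[0,0,-0.04],[0,0,0]],
    [[0,0,-0.04],[0,0,0]],
    [[0,0,-0.04],[0,0,0]],
    [[0,0,-0.04],[0,0,0]],
    [[0,0,-0.04],[0,0,0]],
    [[0,0,-0.04],[0,0,0]],
    [[0,0,-1.0],[0,0,0]],
    [[0,0,-3],[0,0,0]],
    [[0,0,-5],[0,0,0]],
    [[0,0,-6.0],[0,0,0]],
    [[-1,0,-6.0],[0,0,0]],
    [[-2.8,0,-6.0],[0,0,0]],
    [[-2.8,0,-6.0],[0,0,0]],
    [[-2.8,0,-6.0],[0,0,0]],
    [[-2.8,0,-6.0],[0,0,0]]
  ],
  "gripper": 1
}}

```text
t: 18.3
tcp_pos: [0.5165, 0.1886, 0.196]
tool_rot: [0.514, 0.858, 0.001, -0.001]
contact_force: [0.2, 0.2, 0.2]
opening: 0.0853
grip_force: 0.0
```

```bash
python3 - <<'E'
from h import *
s=ctrl.state(); print(s["t"],s["tcp_pos"])
c=ctrl.camera("wrist"); cv2.imwrite("pics/w7.png",c["image"]); h=cv2.cvtColor(c["image"],cv2.COLOR_BGR2HSV)
bt=[.0295*-1,.0556]
for n,p,z,d in [("pot",(.4554,.307),.059,.052),("shtop",(.4849,.2525),.103,.034),("wr",(.5108,.204),.033,.045),("jar",(.585,.115),.092,.036)]:
    q=proj(c,(*p,z)); print(n,q.round(1)); circ(c,*q,z,d)
# masks: jar cap = dark low-sat
q=proj(c,(.585,.115,.092)).astype(int); m=((h[:,:,2]<95)&(h[:,:,1]<60)).astype(np.uint8); w=45; sub=m[q[1]-w:q[1]+w,q[0]-w:q[0]+w]
n,l,st,ce=cv2.connectedComponentsWithStats(sub); 
for i in range(1,n):
    if st[i,4]>200: print(st[i]+[q[0]-w,q[1]-w,0,0,0],ce[i]+q-w)
go([.605,.080,.2],np.radians(28))
E
```

```text
18.3 [0.51647144 0.18860947 0.19604076]
pot [280.7  33.8]
px 281.8 35.5 r 33.9 exp 33.5 [0.4567 0.3064 0.059 ]
shtop [281.4 120.3]
px 280.5 117.8 r 25.8 exp 24.0 [0.4835 0.2537 0.103 ]
wr [280.8 174.3]
px 280.8 173.5 r 21.6 exp 23.2 [0.5104 0.2047 0.033 ]
jar [306.8 310.8]
px 307.2 306.8 r 20.4 exp 19.8 [0.5832 0.1189 0.092 ]
[291 286  34  23 372] [305.37903226 294.0483871 ]
shift [-5.52  1.07 -0.17] turn [ 0.01 -0.02  0.03]
```

Request:
{"op": "arm_command", "data": {
  "plan": [
    [[-2,0.4,-0.2],[0,0,0]],
    [[-4,0.8,-0.2],[0,0,0]],
    [[-5.4,1.0,-0.2],[0,0,0]],
    [[-5.4,1.0,-0.2],[0,0,0]],
    [[-5.4,1.0,-0.2],[0,0,0]],
    [[-5.4,1.0,-0.2],[0,0,0]],
    [[-5.4,1.0,-0.2],[0,0,0]]
  ]
}}

```text
t: 19.05
tcp_pos: [0.6017, 0.0826, 0.2011]
tool_rot: [0.513, 0.858, 0.001, -0.001]
contact_force: [-0.5, 0.1, -0.1]
opening: 0.0854
grip_force: 0.0
```

```bash
python3 - <<'E'
from h import *
s=ctrl.state(); print(s["t"],s["tcp_pos"])
c=ctrl.camera("wrist"); cv2.imwrite("pics/w8.png",c["image"]); g=cv2.cvtColor(c["image"],cv2.COLOR_BGR2HSV)
q=proj(c,(.5835,.117,.092)); print(q); p=circ(c,*q,.092,.036)
u,v=q.astype(int); print("row",v,"cols",u-40,g[v,u-40:u+40:2,2].tolist(),g[v,u-40:u+40:2,1].tolist()); print("col",u,"rows",v-44,g[v-44:v+40:2,u,2].tolist(),g[v-44:v+40:2,u,1].tolist())
E
```

```text
19.05 [0.60167469 0.08257871 0.2011457 ]
[278.66865432 161.37916198]
px 280.5 162.8 r 20.9 exp 22.8 [0.5853 0.1167 0.092 ]
row 161 cols 238 [228, 236, 236, 237, 234, 226, 231, 222, 215, 179, 143, 113, 135, 139, 141, 142, 142, 142, 140, 140, 141, 139, 139, 141, 141, 139, 141, 140, 141, 142, 139, 120, 176, 210, 208, 217, 226, 224, 223, 223] [138, 132, 132, 129, 133, 137, 137, 139, 152, 158, 155, 65, 21, 20, 24, 25, 23, 23, 26, 24, 25, 22, 22, 24, 24, 24, 22, 26, 24, 23, 22, 30, 126, 145, 145, 145, 144, 147, 146, 145]
col 278 rows 117 [221, 223, 222, 223, 222, 222, 223, 221, 195, 106, 87, 116, 141, 66, 80, 130, 143, 140, 140, 141, 142, 141, 141, 140, 140, 139, 138, 139, 138, 109, 87, 85, 85, 87, 83, 94, 117, 119, 118, 119, 121, 120] [151, 149, 149, 149, 149, 149, 148, 151, 136, 94, 76, 55, 67, 50, 22, 22, 21, 24, 22, 25, 25, 24, 25, 24, 24, 22, 22, 24, 24, 26, 23, 21, 21, 23, 22, 95, 139, 135, 140, 137, 137, 138]
```

```bash
python3 - <<'E'
from h import *
c=ctrl.camera("wrist"); p=ray(c,279.2,166,.092); print(p); go([p[0],p[1],.036],np.radians(28))
E
```

```text
[0.58579827 0.11354678 0.092     ]
shift [1.42 0.02 6.61] turn [ 0.01 -0.02  0.04]
```

Request:
{"op": "arm_command", "data": {
  "plan": [
    [[1.0,0.02,0],[0,0,0]],
    [[1.42,0.02,0],[0,0,0]],
    [[1.42,0.02,1.0],[0,0,0]],
    [[1.42,0.02,2.8],[0,0,0]],
    [[1.42,0.02,4.5],[0,0,0]],
    [[1.42,0.02,5.7],[0,0,0]],
    [[1.42,0.02,6.4],[0,0,0]],
    [[1.42,0.02,6.68],[0,0,0]],
    [[1.42,0.02,6.68],[0,0,0]],
    [[1.42,0.02,6.68],[0,0,0]]
  ]
}}

```text
t: 20.15
tcp_pos: [0.587, 0.1126, 0.035]
tool_rot: [0.514, 0.857, 0.001, 0.0]
contact_force: [0.1, 0.5, 0.8]
opening: 0.0856
grip_force: 0.0
```

Request:
{"op": "arm_command", "data": {
  "plan": [
    [[0,0,0],[0,0,0]],
    [[0,0,0],[0,0,0]],
    [[0,0,0],[0,0,0]],
    [[0,0,0],[0,0,0]],
    [[0,0,0],[0,0,0]],
    [[0,0,0],[0,0,0]],
    [[0,0,0],[0,0,0]],
    [[0,0,0],[0,0,0]],
    [[0,0,0],[0,0,0]],
    [[0,0,0],[0,0,0]]
  ],
  "gripper": -1
}}

```text
t: 21.15
tcp_pos: [0.5867, 0.112, 0.0345]
tool_rot: [0.515, 0.857, 0.001, 0.0]
contact_force: [-1.1, -0.9, 5.4]
opening: 0.035
grip_force: 29.9
```

```bash
python3 - <<'E'
from h import *
s=ctrl.state(); print(s["t"],s["tcp_pos"],s["opening"]); go([.54,.14,.2],np.radians(28))
E
```

```text
21.15 [0.58669264 0.11204545 0.034544  ] 0.03501645270791866
shift [ 1.87 -1.11 -6.62] turn [ 0.01 -0.01  0.01]
```

Request:
{"op": "arm_command", "data": {
  "plan": [
    [[0,0,-0.3],[0,0,0]],
    [[0,0,-1.0],[0,0,0]],
    [[0,0,-2.5],[0,0,0]],
    [[0,0,-4.5],[0,0,0]],
    [[0,0,-6.2],[0,0,0]],
    [[0.5,-0.3,-6.6],[0,0,0]],
    [[1.2,-0.8,-6.6],[0,0,0]],
    [[1.87,-1.1,-6.6],[0,0,0]],
    [[1.87,-1.1,-6.6],[0,0,0]],
    [[1.87,-1.1,-6.6],[0,0,0]],
    [[1.87,-1.1,-6.6],[0,0,0]],
    [[1.87,-1.1,-6.6],[0,0,0]]
  ]
}}

```text
t: 22.35
tcp_pos: [0.5406, 0.1394, 0.1985]
tool_rot: [0.515, 0.857, 0.0, -0.0]
contact_force: [0.1, 0.7, -1.7]
opening: 0.0348
grip_force: 30.3
```

```bash
python3 - <<'E'
from h import *
s=ctrl.state(); r=R.from_quat(s["tool_rot"]); print(s["t"],s["tcp_pos"],s["opening"],s["contact_force"])
c=ctrl.camera("wrist"); cv2.imwrite("pics/w9.png",c["image"]); h=cv2.cvtColor(c["image"],cv2.COLOR_BGR2HSV); S=cv2.medianBlur(h,3)
q=proj(c,s["tcp_pos"]+r.apply([.0015,0,-.0575])); print("cap exp",q,[proj(c,s["tcp_pos"]+r.apply([.0015+a,b,-.0575])).round(0).tolist() for a,b in ((.016,0),(-.016,0),(0,.016))])
u,v=q.astype(int); print("row cols",u-70,S[v,u-70:u+70:4,2].tolist()); print("col rows",v-70,S[v-70:v+60:4,u,2].tolist())
print("base exp",[proj(c,s["tcp_pos"]+r.apply([.0015+a,b,.0345])).round(1).tolist() for a,b in ((0,0),(.018,0),(-.018,0),(0,.018),(0,-.018))])
for v in range(206,262,6): print(v,S[v,238:322:4,1].tolist())
b=circ(c,*proj(c,(.5105,.2045,.033)),.033,.045); 
p=circ(c,*proj(c,(.4835,.2537,.103)),.103,.034)
E
```

```text
22.35 [0.5406442  0.13938182 0.1985116 ] 0.034777834628302626 [ 0.09041131  0.65656815 -1.68300847]
cap exp [277.25785559 363.76222909] [[277.0, 325.0], [277.0, 399.0], [325.0, 364.0]]
row cols 207 [32, 35, 28, 30, 29, 28, 38, 71, 71, 71, 70, 71, 70, 70, 70, 69, 70, 70, 69, 70, 70, 70, 70, 70, 70, 70, 69, 70, 69, 70, 65, 29, 29, 28, 29]
col rows 293 [45, 45, 46, 48, 49, 49, 50, 60, 70, 71, 70, 71, 71, 71, 71, 70, 70, 70, 70, 70, 70, 69, 70, 33, 26, 27, 29, 27, 28, 28, 29, 28]
base exp [[278.2, 245.4], [278.1, 217.6], [278.2, 271.5], [307.8, 245.3], [248.5, 245.4]]
206 [138, 138, 138, 141, 143, 138, 136, 135, 133, 134, 133, 133, 148, 151, 152, 151, 150, 150, 155, 146, 142]
212 [138, 137, 138, 140, 140, 137, 133, 133, 133, 131, 132, 135, 151, 148, 152, 150, 151, 152, 153, 144, 137]
218 [136, 134, 137, 139, 136, 134, 131, 133, 133, 133, 131, 142, 151, 147, 148, 150, 151, 154, 149, 142, 139]
224 [136, 136, 137, 137, 138, 134, 133, 94, 89, 86, 86, 89, 91, 94, 122, 152, 152, 153, 145, 139, 142]
230 [136, 137, 138, 136, 135, 95, 85, 60, 63, 67, 65, 67, 66, 64, 80, 112, 129, 149, 143, 139, 143]
236 [137, 136, 137, 134, 93, 65, 65, 70, 72, 72, 70, 70, 70, 71, 71, 64, 97, 123, 142, 145, 139]
242 [137, 134, 133, 122, 83, 68, 70, 69, 69, 67, 67, 73, 73, 70, 72, 71, 69, 107, 139, 142, 138]
248 [140, 141, 139, 111, 70, 69, 67, 70, 77, 80, 90, 90, 87, 76, 72, 70, 71, 67, 124, 140, 139]
254 [140, 142, 138, 74, 73, 86, 93, 95, 93, 93, 91, 93, 91, 95, 96, 95, 80, 72, 77, 140, 140]
260 [114, 137, 134, 76, 94, 89, 68, 72, 74, 75, 78, 78, 78, 73, 69, 70, 93, 93, 75, 138, 140]
px 282.8 114.2 r 23.2 exp 24.4 [0.5104 0.2047 0.033 ]
px 284.8 36.8 r 27.8 exp 25.8 [0.4862 0.2513 0.103 ]
```

```bash
python3 - <<'E'
from h import *
go([.5097,.2019,.2],np.radians(28)); go([.5097,.2019,.083],np.radians(28))
E
```

```text
shift [ 2.78  0.08 -0.05] turn [ 0.   -0.01 -0.  ]
shift [2.78 0.08 4.63] turn [ 0.   -0.01 -0.  ]
```

Request:
{"op": "arm_command", "data": {
  "plan": [
    [[1.0,0.08,0],[0,0,0]],
    [[2.0,0.08,0],[0,0,0]],
    [[2.78,0.08,0],[0,0,0]],
    [[2.78,0.08,0.5],[0,0,0]],
    [[2.78,0.08,2.0],[0,0,0]],
    [[2.78,0.08,3.4],[0,0,0]],
    [[2.78,0.08,4.3],[0,0,0]],
    [[2.78,0.08,4.6],[0,0,0]],
    [[2.78,0.08,4.6],[0,0,0]],
    [[2.78,0.08,4.6],[0,0,0]],
    [[2.78,0.08,4.6],[0,0,0]],
    [[2.78,0.08,4.6],[0,0,0]]
  ]
}}

```text
t: 23.6
tcp_pos: [0.5099, 0.2028, 0.0851]
tool_rot: [0.515, 0.857, 0.001, 0.0]
contact_force: [0.2, -0.0, -1.0]
opening: 0.0346
grip_force: 30.3
```

```bash
python3 - <<'E'
from h import *
s=ctrl.state(); print(s["t"],s["tcp_pos"],s["contact_force"]); go([.5097,.2019,.058],np.radians(28))
E
```

```text
23.6 [0.50991094 0.20284083 0.08510688] [ 0.1884647  -0.0403063  -0.99428079]
shift [-0.03 -0.03  1.08] turn [ 0.03 -0.01  0.01]
```

Request:
{"op": "arm_command", "data": {
  "plan": [
    [[-0.03,-0.03,0],[0,0,0]],
    [[-0.03,-0.03,0.3],[0,0,0]],
    [[-0.03,-0.03,0.5],[0,0,0]],
    [[-0.03,-0.03,0.7],[0,0,0]],
    [[-0.03,-0.03,0.85],[0,0,0]],
    [[-0.03,-0.03,0.95],[0,0,0]],
    [[-0.03,-0.03,1.0],[0,0,0]],
    [[-0.03,-0.03,1.0],[0,0,0]]
  ]
}}

```text
t: 24.4
tcp_pos: [0.5088, 0.2017, 0.0589]
tool_rot: [0.515, 0.857, 0.0, -0.0]
contact_force: [-0.2, -0.9, -1.2]
opening: 0.0352
grip_force: 30.3
```

Free inside the bore at 0.0244 base height. I lower it to the floor.

Request:
{"op": "arm_command", "data": {
  "plan": [
    [[0,0,0.15],[0,0,0]],
    [[0,0,0.3],[0,0,0]],
    [[0,0,0.4],[0,0,0]],
    [[0,0,0.46],[0,0,0]],
    [[0,0,0.5],[0,0,0]],
    [[0,0,0.5],[0,0,0]]
  ]
}}

```text
t: 25.0
tcp_pos: [0.5087, 0.2015, 0.0475]
tool_rot: [0.515, 0.857, 0.0, 0.0]
contact_force: [-1.5, -1.5, 8.5]
opening: 0.0349
grip_force: 31.2
```

Request:
{"op": "arm_command", "data": {
  "plan": [
    [[0,0,0],[0,0,0]],
    [[0,0,0],[0,0,0]],
    [[0,0,0],[0,0,0]],
    [[0,0,0],[0,0,0]],
    [[0,0,0],[0,0,0]],
    [[0,0,0],[0,0,0]],
    [[0,0,0],[0,0,0]],
    [[0,0,-1.0],[0,0,0]],
    [[0,0,-3],[0,0,0]],
    [[0,0,-5],[0,0,0]],
    [[0,0,-6.1],[0,0,0]],
    [[-1.0,0,-6.1],[0,0,0]],
    [[-1.7,-2,-6.1],[0,0,0]],
    [[-1.7,-3,-6.1],[0,0,0]],
    [[-1.7,-3,-6.1],[0,0,0]],
    [[-1.7,-3,-6.1],[0,0,0]],
    [[-1.7,-3,-6.1],[0,0,0]]
  ],
  "gripper": 1
}}

```text
t: 26.7
tcp_pos: [0.4638, 0.1298, 0.1992]
tool_rot: [0.514, 0.857, 0.002, -0.0]
contact_force: [0.1, 0.9, -0.5]
opening: 0.0856
grip_force: 0.0
```

```bash
python3 - <<'E'
from h import *
s=ctrl.state(); r=R.from_quat(s["tool_rot"]); print(s["t"],s["tcp_pos"])
c=ctrl.camera("wrist"); cv2.imwrite("pics/w10.png",c["image"])
O=np.array([.4805,.2565]); X=np.array([.8829,.4695]); Y=np.array([-.4695,.8829])
for n,y,z,d in [("pot",.055,.059,.052),("sh",-.008,.103,.034),("jar",-.063,.105,.034)]:
    q=proj(c,(*(O+Y*y),z)); print(n,q.round(1)); p=circ(c,*q,z,d); print("  carrier x,y",(p[:2]-O)@X,(p[:2]-O)@Y)
def grip(c,n):
    h=cv2.cvtColor(c["image"],cv2.COLOR_BGR2HSV); m=cv2.inRange(h,(0,90,25),(14,255,150))
    q=proj(c,(*(O-X*.08),.068)); k=[t for t in cv2.findContours(m,0,2)[0] if cv2.contourArea(t)>60]
    k=min(k,key=lambda t:np.hypot(*(t.mean((0,1))-q))); (u,v),wh,a=cv2.minAreaRect(k); bp=cv2.boxPoints(((u,v),wh,a))
    e=sorted([(np.hypot(*(bp[i]-bp[i-1])),i) for i in range(4)])[:2]; E=[ray(c,*((bp[i]+bp[i-1])/2),.068) for _,i in e]
    p=ray(c,u,v,.068); print(n,"exp",q.round(1),"got",round(u,1),round(v,1),wh,p.round(4),"carrier",(p[:2]-O)@X,(p[:2]-O)@Y,"len",np.linalg.norm(E[0]-E[1]),"dir",np.degrees(np.arctan2(*(E[0]-E[1])[1::-1]))%180)
grip(c,"wrist"); grip(ctrl.camera("top"),"top")
E
```

```text
26.7 [0.46381622 0.12983732 0.1992477 ]
pot [375.8  -3.4]
px 374.5 3.5 r 32.0 exp 34.3 [0.4563 0.3008 0.059 ]
  carrier x,y -0.0005777160599030641 0.050432474656034856
sh [385.   83.1]
px 379.8 77.8 r 25.4 exp 24.5 [0.4792 0.2506 0.103 ]
  carrier x,y -0.00395777129689161 -0.00461897112857346
jar [377.9 162.3]
px 376.2 156.2 r 24.1 exp 22.9 [0.5064 0.2041 0.105 ]
  carrier x,y -0.0017514242614689347 -0.058415199802450204
wrist exp [270.8  74. ] got 305.9 78.5 (3.5910887718200684, 157.04893493652344) [0.4359 0.2291 0.068 ] carrier -0.052224886926517625 -0.0032603223955948966 len 0.11590515529058368 dir 118.32079773904647
top exp [183.2 261.9] got 216.2 263.2 (115.97676849365234, 36.56726837158203) [0.4074 0.1518 0.068 ] carrier -0.11367451346836172 -0.0581057040609363 len 0.23617803742249713 dir 89.7395211001278
```

```bash
python3 - <<'E'
from h import *
c=ctrl.camera("wrist"); h=cv2.medianBlur(cv2.cvtColor(c["image"],cv2.COLOR_BGR2HSV),3)
for v in (50,75,100): print(v,[tuple(map(int,h[v,x])) for x in range(246,300,3)])
E
```

```text
50 [(15, 143, 228), (14, 147, 224), (14, 146, 225), (15, 144, 225), (14, 151, 221), (14, 155, 217), (13, 152, 134), (11, 158, 91), (11, 165, 116), (11, 166, 129), (11, 166, 135), (11, 163, 128), (11, 162, 112), (13, 157, 139), (13, 155, 190), (14, 155, 192), (14, 155, 192), (13, 155, 192)]
75 [(14, 148, 224), (15, 147, 224), (14, 151, 221), (14, 156, 217), (14, 155, 218), (14, 157, 214), (13, 154, 129), (11, 158, 92), (11, 163, 113), (11, 165, 130), (11, 164, 134), (11, 165, 127), (11, 161, 110), (13, 154, 139), (13, 155, 191), (13, 156, 190), (13, 155, 191), (13, 156, 190)]
100 [(14, 149, 223), (14, 154, 219), (14, 154, 220), (14, 153, 221), (14, 155, 217), (14, 145, 216), (13, 144, 149), (11, 157, 99), (11, 165, 116), (11, 165, 130), (11, 163, 132), (11, 165, 125), (11, 164, 108), (13, 157, 137), (13, 158, 189), (13, 157, 189), (14, 151, 198), (14, 147, 207)]
```

```bash
python3 - <<'E'
from h import *
O=np.array([.4805,.2565]); X=np.array([.8829,.4695]); Y=np.array([-.4695,.8829])
c=ctrl.camera("wrist"); h=cv2.medianBlur(cv2.cvtColor(c["image"],cv2.COLOR_BGR2HSV),3)
m=cv2.inRange(h,(5,120,60),(12,255,150)); m=cv2.morphologyEx(m,cv2.MORPH_OPEN,np.ones((5,5)))
n,l,st,ce=cv2.connectedComponentsWithStats(m); i=l[75,275]; print(st[i],ce[i])
x,y,w,hh=st[i][:4]; vs=[y+4,y+hh//2,y+hh-5]
P=[]
for v in vs:
    xs=np.where(l[v]==i)[0]; P.append(ray(c,xs.mean(),v,.068)); print(v,xs.min(),xs.max())
for p in P: print(p.round(4),(p[:2]-O)@X,(p[:2]-O)@Y)
d=P[0]-P[2]; print("dir yaw",np.degrees(np.arctan2(-d[0],d[1])))
g=(ray(c,ce[i][0]-2,vs[0]-4,.068)+ray(c,ce[i][0]-2,vs[2]+5,.068))/2; print("len",np.linalg.norm(ray(c,ce[i][0],vs[0]-4,.068)-ray(c,ce[i][0],vs[2]+5,.068)),"centre(bias-corr)",g.round(4),(g[:2]-O)@X,(g[:2]-O)@Y)
go([g[0],g[1],.2],np.radians(28))
E
```

```text
[ 266    5   20  125 2256] [275.4197695   66.59574468]
9 268 283
67 267 285
125 269 283
[0.3918 0.2598 0.068 ] -0.07673101696714005 0.04453818030683522
[0.4106 0.2251 0.068 ] -0.07646262738188674 0.005051105592408005
[0.4312 0.1862 0.068 ] -0.07657660138525947 -0.03893746884381956
dir yaw 28.108706089547642
len 0.09008198077837735 centre(bias-corr) [0.4102 0.2215 0.068 ] -0.07849421172411485 0.0020710528167869786
shift [ 4.24 -0.14 -0.04] turn [ 0.01 -0.02  0.02]
```

```bash
python3 - <<'E'
from h import *
go([.4094,.2200,.15],np.radians(28.1))
E
```

```text
shift [ 4.2  -0.2   1.96] turn [ 0.01 -0.02 -0.  ]
```

Request:
{"op": "arm_command", "data": {
  "plan": [
    [[1.5,-0.2,0],[0,0,0]],
    [[3.0,-0.2,0],[0,0,0]],
    [[4.2,-0.2,0.5],[0,0,0]],
    [[4.2,-0.2,1.96],[0,0,0]],
    [[4.2,-0.2,1.96],[0,0,0]],
    [[4.2,-0.2,1.96],[0,0,0]],
    [[4.2,-0.2,1.96],[0,0,0]],
    [[4.2,-0.2,1.96],[0,0,0]],
    [[4.2,-0.2,1.96],[0,0,0]]
  ],
  "gripper": -0.1
}}

```text
t: 27.8
tcp_pos: [0.4096, 0.2189, 0.1509]
tool_rot: [0.515, 0.857, 0.001, 0.0]
contact_force: [0.5, -0.4, 0.6]
opening: 0.0382
grip_force: 0.0
```

```bash
python3 - <<'E'
from h import *
s=ctrl.state(); print(s["t"],s["tcp_pos"],s["opening"],s["joints"].round(2)); go([.4090,.2200,.047],np.radians(28.1))
E
```

```text
27.8 [0.40961488 0.21885618 0.15088594] 0.038185771794391254 [-0.23  0.68 -0.58  2.11  0.71  0.56 -0.84]
shift [ 0.05 -0.01  4.16] turn [ 0.02 -0.01 -0.02]
```

Request:
{"op": "arm_command", "data": {
  "plan": [
    [[0.05,0,1.0],[0,0,0]],
    [[0.05,0,2.0],[0,0,0]],
    [[0.05,0,2.8],[0,0,0]],
    [[0.05,0,3.4],[0,0,0]],
    [[0.05,0,3.8],[0,0,0]],
    [[0.05,0,4.05],[0,0,0]],
    [[0.05,0,4.16],[0,0,0]],
    [[0.05,0,4.16],[0,0,0]],
    [[0.05,0,4.16],[0,0,0]]
  ]
}}

```text
t: 28.7
tcp_pos: [0.4086, 0.2204, 0.0465]
tool_rot: [0.515, 0.857, 0.001, -0.0]
contact_force: [-0.5, -0.6, 0.4]
opening: 0.0384
grip_force: 0.0
```

Request:
{"op": "arm_command", "data": {
  "plan": [
    [[0,0,0],[0,0,0]],
    [[0,0,0],[0,0,0]],
    [[0,0,0],[0,0,0]],
    [[0,0,0],[0,0,0]],
    [[0,0,0],[0,0,0]],
    [[0,0,0],[0,0,0]],
    [[0,0,0],[0,0,0]],
    [[0,0,0],[0,0,0]]
  ],
  "gripper": -1,
  "grip_force": 60
}}

```text
t: 29.5
tcp_pos: [0.4085, 0.2205, 0.0461]
tool_rot: [0.515, 0.857, 0.001, -0.0]
contact_force: [3.9, 1.7, 0.1]
opening: 0.0124
grip_force: 58.3
```

Request:
{"op": "arm_command", "data": {
  "plan": [
    [[0,0.01,-0.28],[0,0,0]],
    [[0,0.05,-0.56],[0,0,0]],
    [[0,0.11,-0.83],[0,0,0]],
    [[0,0.19,-1.09],[0,0,0]],
    [[0,0.3,-1.35],[0,0,0]],
    [[0,0.43,-1.6],[0,0,0]],
    [[0,0.58,-1.84],[0,0,0]],
    [[0,0.75,-2.06],[0,0,0]],
    [[0,0.94,-2.26],[0,0,0]],
    [[0,0.94,-2.26],[0,0,0]],
    [[0,0.94,-2.26],[0,0,0]]
  ]
}}

```text
t: 30.6
tcp_pos: [0.4285, 0.2307, 0.1027]
tool_rot: [0.515, 0.857, -0.0, -0.0]
contact_force: [-0.0, -1.3, 3.1]
opening: 0.0124
grip_force: 58.2
```

Request:
{"op": "arm_command", "data": {
  "plan": [
    [[0,0.21,-0.19],[0,0,0]],
    [[0,0.43,-0.36],[0,0,0]],
    [[0,0.66,-0.51],[0,0,0]],
    [[0,0.91,-0.64],[0,0,0]],
    [[0,1.17,-0.74],[0,0,0]],
    [[0,1.43,-0.83],[0,0,0]],
    [[0,1.71,-0.89],[0,0,0]],
    [[0,1.98,-0.92],[0,0,0]],
    [[0,2.26,-0.94],[0,0,0]],
    [[0,2.26,-0.94],[0,0,0]],
    [[0,2.26,-0.94],[0,0,0]],
    [[0,2.26,-0.94],[0,0,0]]
  ]
}}

```text
t: 31.8
tcp_pos: [0.4782, 0.2573, 0.1258]
tool_rot: [0.514, 0.857, -0.0, -0.001]
contact_force: [0.1, -0.2, -7.8]
opening: 0.0122
grip_force: 61.0
```

```bash
python3 - <<'E'
from h import *
s=ctrl.state(); print(s["t"],s["tcp_pos"],s["contact_force"],s["ft_torque"],s["opening"])
E
```

```text
31.8 [0.47817976 0.25732195 0.12583977] [ 0.14563416 -0.20803802 -7.83005784] [ 0.08492922 -0.00345754 -0.00975364] 0.012172645582613233
```

Request:
{"op": "arm_command", "data": {
  "plan": [
    [[0,0,-0.1],[0,0,0]],
    [[0,0,-0.25],[0,0,0]],
    [[0,0,-0.45],[0,0,0]],
    [[0,0,-0.7],[0,0,0]],
    [[0,0,-1.0],[0,0,0]],
    [[0,0,-1.3],[0,0,0]],
    [[0,0,-1.6],[0,0,0]],
    [[0,0,-1.9],[0,0,0]],
    [[0,0,-2.2],[0,0,0]],
    [[0,0,-2.5],[0,0,0]],
    [[0,0,-2.8],[0,0,0]],
    [[0,0,-3.1],[0,0,0]],
    [[0,0,-3.4],[0,0,0]],
    [[0,0,-3.65],[0,0,0]],
    [[0,0,-3.85],[0,0,0]],
    [[0,0,-4.0],[0,0,0]],
    [[0,0,-4.1],[0,0,0]],
    [[0,0,-4.1],[0,0,0]],
    [[0,0,-4.1],[0,0,0]],
    [[0,0,-4.1],[0,0,0]]
  ],
  "grip_force": 80
}}

```text
t: 33.8
tcp_pos: [0.4787, 0.2575, 0.2283]
tool_rot: [0.515, 0.857, 0.0, -0.0]
contact_force: [0.5, 0.8, -8.2]
opening: 0.0119
grip_force: 77.8
```

Request:
{"op": "arm_command", "data": {
  "plan": [
    [[0,0,0],[0,0,0]],
    [[0,0,0],[0,0,0]],
    [[0,0,0],[0,0,0]],
    [[0,0,0],[0,0,0]],
    [[0,0,0],[0,0,0]],
    [[0,0,0],[0,0,0]],
    [[0,0,0],[0,0,0]],
    [[0,0,0],[0,0,0]],
    [[0,0,0],[0,0,0]],
    [[0,0,0],[0,0,0]],
    [[0,0,0],[0,0,0]],
    [[0,0,0],[0,0,0]],
    [[0,0,0],[0,0,0]],
    [[0,0,0],[0,0,0]],
    [[0,0,0],[0,0,0]]
  ]
}}

```text
t: 35.3
tcp_pos: [0.4789, 0.2577, 0.2286]
tool_rot: [0.515, 0.857, 0.0, -0.0]
contact_force: [0.4, -0.5, -8.4]
opening: 0.0119
grip_force: 77.8
```

```bash
python3 - <<'E'
from h import *
s=ctrl.state(); print(s["t"],s["tcp_pos"],s["contact_force"],s["ft_torque"],s["opening"],abs(s["qvel"]).max())
c=ctrl.camera("scene"); cv2.imwrite("pics/s11.png",c["image"]); h=cv2.cvtColor(c["image"],cv2.COLOR_BGR2HSV)
dz=s["tcp_pos"][2]-.1258; O=np.array([.4791,.2585]); X=np.array([.8829,.4695]); Y=np.array([-.4695,.8829])
m=cv2.inRange(h,(20,60,130),(35,255,255)); k=max(cv2.findContours(m,0,2)[0],key=cv2.contourArea); print("yellow bbox",cv2.boundingRect(k))
print([proj(c,(*(O+X*a+Y*b),.033+dz)).round(0).tolist() for a,b in ((-.048,.1),(-.048,-.1),(.048,-.1),(.048,.1))])
E
```

```text
35.3 [0.47887907 0.25768271 0.22857922] [ 0.43305337 -0.50922038 -8.38496867] [ 0.04072982 -0.01782582 -0.00445268] 0.011932132830974235 0.0012104779792039301
yellow bbox (284, 107, 24, 35)
[[155.0, 166.0], [225.0, 185.0], [241.0, 161.0], [174.0, 144.0]]
```

```bash
python3 - <<'E'
from h import *
c=ctrl.camera("scene"); h=cv2.medianBlur(cv2.cvtColor(c["image"],cv2.COLOR_BGR2HSV),3)
print("ref",[tuple(map(int,h[v,u])) for u,v in ((160,170),(175,174),(190,178),(205,182),(220,186))])
O=np.array([.4791,.2585]); X=np.array([.8829,.4695]); Y=np.array([-.4695,.8829])
for b in (.08,.04,-.04,-.08):   # front-top edge: brightness jump along the vertical
    q=proj(c,(*(O-X*.048+Y*b),.033+.1025)); u=int(round(q[0])); v=int(q[1]); print(b,q.round(1),"rows",v-8,h[v-8:v+22,u,2].tolist())
E
```

```text
ref [(14, 111, 108), (14, 113, 110), (15, 112, 112), (15, 113, 113), (15, 109, 105)]
0.08 [161.3 168.1] rows 160 [247, 248, 248, 244, 206, 135, 114, 113, 112, 108, 108, 126, 201, 237, 237, 237, 237, 236, 236, 236, 235, 230, 225, 224, 224, 225, 225, 224, 224, 224]
0.04 [175.1 171.8] rows 163 [243, 248, 248, 248, 243, 197, 127, 113, 113, 112, 110, 110, 129, 199, 235, 235, 226, 222, 223, 230, 232, 232, 231, 231, 231, 232, 232, 232, 213, 169]
-0.04 [203.4 179.4] rows 171 [180, 184, 185, 185, 165, 133, 117, 114, 113, 112, 112, 113, 140, 184, 208, 210, 210, 208, 187, 141, 113, 112, 111, 109, 108, 107, 105, 103, 102, 103]
-0.08 [217.9 183.3] rows 175 [140, 141, 141, 141, 133, 116, 108, 106, 105, 105, 104, 104, 129, 174, 205, 210, 210, 207, 177, 131, 107, 107, 110, 112, 114, 115, 115, 113, 111, 107]
```

```bash
python3 - <<'E'
from h import *
c=ctrl.camera("scene"); h=cv2.medianBlur(cv2.cvtColor(c["image"],cv2.COLOR_BGR2HSV),3)
s=ctrl.state(); P=s["tcp_pos"]; X=np.array([.8829,.4695,0]); Y=np.array([-.4695,.8829,0]); Z=np.array([0,0,1.])
piv=np.array([P[0],P[1],P[2]+.021-.08])
def pt(x,y,z,th,dx=0,dz=0):  # th>0: front (-x) raised
    z=z-.068; return piv+X*(dx+x*np.cos(th)+z*np.sin(th))+Y*(y+.0013)+Z*(dz-x*np.sin(th)+z*np.cos(th))
def v_at(u,x,z,th,dx,dz):
    a,b=proj(c,pt(x,.09,z,th,dx,dz)),proj(c,pt(x,-.09,z,th,dx,dz)); return a[1]+(b[1]-a[1])*(u-a[0])/(b[0]-a[0])
for th in (-.1,0,.1,.2,.3): print(th,[(round(v_at(u,-.048,.033,th,0,0)+1.4,1),round(v_at(u,-.048,0,th,0,0)+1.4,1)) for u in (161,203)], "back",[round(v_at(u,.048,.033,th,0,0)+1.4,1) for u in (200,225)])
print("obs front 161: 164.4/171.8 ; 203: 175.7/183")
for u in (185,200,225,235): print(u,"rows 135",h[135:185,u,2].tolist())
E
```

```text
-0.1 [(np.float64(170.0), np.float64(177.8)), (np.float64(181.3), np.float64(189.3))] back [np.float64(150.6), np.float64(156.8)]
0 [(np.float64(169.9), np.float64(178.7)), (np.float64(181.2), np.float64(190.2))] back [np.float64(152.8), np.float64(159.1)]
0.1 [(np.float64(169.5), np.float64(179.3)), (np.float64(180.8), np.float64(190.9))] back [np.float64(155.1), np.float64(161.4)]
0.2 [(np.float64(168.8), np.float64(179.6)), (np.float64(180.1), np.float64(191.2))] back [np.float64(157.4), np.float64(163.8)]
0.3 [(np.float64(168.0), np.float64(179.6)), (np.float64(179.2), np.float64(191.2))] back [np.float64(159.7), np.float64(166.1)]
obs front 161: 164.4/171.8 ; 203: 175.7/183
185 rows 135 [226, 231, 235, 235, 234, 234, 233, 233, 235, 239, 241, 243, 247, 244, 215, 168, 132, 107, 100, 98, 97, 97, 97, 99, 102, 136, 175, 190, 190, 186, 182, 182, 182, 182, 182, 164, 135, 119, 114, 112, 112, 112, 112, 132, 170, 195, 201, 211, 211, 211]
200 rows 135 [236, 236, 197, 125, 118, 112, 119, 119, 117, 114, 110, 103, 95, 93, 94, 96, 101, 102, 104, 103, 103, 103, 103, 103, 101, 100, 98, 96, 90, 83, 83, 88, 134, 170, 180, 181, 184, 184, 184, 165, 135, 116, 113, 113, 113, 112, 112, 135, 181, 208]
225 rows 135 [220, 177, 157, 157, 158, 157, 157, 155, 152, 151, 151, 147, 136, 119, 119, 126, 145, 159, 191, 206, 217, 202, 189, 177, 169, 151, 123, 105, 97, 96, 96, 96, 96, 99, 130, 160, 233, 248, 247, 246, 246, 245, 244, 243, 233, 178, 126, 100, 98, 99]
235 rows 135 [132, 130, 114, 103, 96, 99, 103, 104, 106, 107, 104, 100, 100, 100, 99, 99, 117, 125, 125, 94, 93, 93, 95, 96, 91, 88, 83, 84, 86, 90, 90, 89, 88, 87, 86, 85, 83, 82, 80, 79, 79, 79, 88, 112, 147, 185, 207, 218, 220, 223]
```

```bash
python3 - <<'E'
from h import *
c=ctrl.camera("scene"); h0=cv2.medianBlur(cv2.cvtColor(cv2.imread("pics/scene0.png"),cv2.COLOR_BGR2HSV),3)
X=np.array([.8829,.4695,0]); Y=np.array([-.4695,.8829,0]); O=np.array([.4791,.2585,0])
def v_at(u,x,z):
    a,b=[proj(c,O+X*x+Y*y+[0,0,z]) for y in (.09,-.09)]; return a[1]+(b[1]-a[1])*(u-a[0])/(b[0]-a[0])
for u in (210,220,228): print(u,"pred",round(v_at(u,-.048,.033),1),round(v_at(u,-.048,0),1),"rows 190",h0[190:226,u,2].tolist())
h=cv2.medianBlur(cv2.cvtColor(c["image"],cv2.COLOR_BGR2HSV),3)
print("now u=161 HSV",[(v,*map(int,h[v,161])) for v in range(150,182,2)])
t=ctrl.camera("top"); ht=cv2.medianBlur(cv2.cvtColor(t["image"],cv2.COLOR_BGR2HSV),3)
s=ctrl.state(); m=cv2.inRange(ht,(18,60,60),(36,255,255)); m[:150]=0;m[300:]=0;m[:,:80]=0;m[:,260:]=0
k=np.vstack([q for q in cv2.findContours(m,0,2)[0] if cv2.contourArea(q)>25]); print("top yellow",cv2.minAreaRect(k))
B=np.array([P for P in [proj(t,[s['tcp_pos'][0],s['tcp_pos'][1],.1355]+X*a+Y*b) for a,b in ((-.048,.111),(-.048,-.111),(.048,-.111),(.048,.111))]]); print("pred corners",B.round(0).tolist()); print("hull",cv2.boxPoints(cv2.minAreaRect(k)).round(0).tolist())
E
```

```text
210 pred 208.2 216.1 rows 190 [128, 129, 194, 241, 247, 247, 246, 246, 246, 247, 247, 247, 247, 242, 225, 225, 234, 234, 227, 151, 114, 112, 111, 112, 112, 114, 143, 199, 212, 212, 212, 214, 221, 223, 222, 221]
220 pred 211.1 219.0 rows 190 [246, 247, 247, 247, 241, 201, 126, 99, 94, 107, 169, 224, 243, 246, 247, 246, 241, 223, 223, 238, 238, 207, 136, 113, 112, 112, 112, 111, 114, 155, 216, 232, 226, 221, 221, 227]
228 pred 213.4 221.3 rows 190 [247, 247, 247, 230, 168, 119, 115, 123, 177, 235, 248, 248, 247, 247, 246, 240, 223, 222, 232, 247, 248, 248, 245, 206, 136, 111, 110, 111, 111, 111, 111, 144, 211, 235, 235, 226]
now u=161 HSV [(150, 15, 113, 95), (152, 15, 113, 114), (154, 16, 109, 140), (156, 23, 91, 226), (158, 26, 69, 248), (160, 26, 70, 247), (162, 26, 72, 248), (164, 20, 97, 205), (166, 15, 112, 113), (168, 15, 114, 112), (170, 15, 115, 109), (172, 14, 44, 199), (174, 16, 24, 238), (176, 16, 24, 236), (178, 16, 24, 236), (180, 17, 25, 235)]
top yellow ((169.49996948242188, 224.49996948242188), (178.99996948242188, 148.99996948242188), 0.0)
pred corners [[117.0, 273.0], [222.0, 219.0], [200.0, 176.0], [96.0, 228.0]]
hull [[80.0, 299.0], [80.0, 150.0], [259.0, 150.0], [259.0, 299.0]]
```

```bash
python3 - <<'E'
from h import *
c=ctrl.camera("scene"); h=cv2.medianBlur(cv2.cvtColor(c["image"],cv2.COLOR_BGR2HSV),3); h0=cv2.medianBlur(cv2.cvtColor(cv2.imread("pics/scene0.png"),cv2.COLOR_BGR2HSV),3)
X=np.array([.8829,.4695,0]); Y=np.array([-.4695,.8829,0]); O=np.array([.4791,.2585,0])
for nm,z in (("table",0),("lift",.1025)):
    for y in (.111,-.111):
        print(nm,y,"front corner top41/bottom",[proj(c,O-X*.048+Y*y+[0,0,zz+z]).round(1).tolist() for zz in (.041,.033,0)])
def face(hh,lo,hi,r0,r1):
    for v in range(r0,r1): 
        m=np.where((hh[v,lo:hi,0]>11)&(hh[v,lo:hi,0]<20)&(hh[v,lo:hi,1]>75)&(hh[v,lo:hi,2]<150))[0]
        print(v,(m.min()+lo,m.max()+lo,len(m)) if len(m) else None,end=" ")
    print()
print("table");face(h0,150,260,196,228); print("lift");face(h,130,245,158,196)
E
```

```text
table 0.111 front corner top41/bottom [[158.6, 191.5], [159.2, 193.6], [161.6, 202.0]]
table -0.111 front corner top41/bottom [[232.4, 212.6], [232.6, 214.7], [233.6, 223.0]]
lift 0.111 front corner top41/bottom [[150.2, 162.9], [150.9, 165.3], [153.7, 174.9]]
lift -0.111 front corner top41/bottom [[229.1, 184.0], [229.4, 186.4], [230.5, 196.0]]
table
196 (np.int64(164), np.int64(245), 25) 197 (np.int64(164), np.int64(245), 30) 198 (np.int64(164), np.int64(245), 27) 199 (np.int64(164), np.int64(245), 32) 200 (np.int64(165), np.int64(245), 32) 201 (np.int64(165), np.int64(245), 36) 202 (np.int64(165), np.int64(245), 41) 203 (np.int64(165), np.int64(244), 47) 204 (np.int64(165), np.int64(244), 42) 205 (np.int64(171), np.int64(243), 35) 206 (np.int64(175), np.int64(243), 33) 207 (np.int64(179), np.int64(242), 31) 208 (np.int64(181), np.int64(242), 34) 209 (np.int64(185), np.int64(241), 32) 210 (np.int64(188), np.int64(241), 34) 211 (np.int64(192), np.int64(241), 35) 212 (np.int64(196), np.int64(241), 35) 213 (np.int64(200), np.int64(240), 36) 214 (np.int64(203), np.int64(239), 37) 215 (
[... 1227 characters left out ...]
78 (np.int64(185), np.int64(235), 41) 179 (np.int64(189), np.int64(235), 38) 180 (np.int64(192), np.int64(234), 37) 181 (np.int64(196), np.int64(233), 35) 182 (np.int64(199), np.int64(233), 33) 183 (np.int64(203), np.int64(232), 30) 184 (np.int64(207), np.int64(231), 25) 185 (np.int64(182), np.int64(231), 25) 186 (np.int64(181), np.int64(230), 25) 187 (np.int64(180), np.int64(230), 28) 188 (np.int64(179), np.int64(229), 29) 189 (np.int64(178), np.int64(228), 26) 190 (np.int64(177), np.int64(203), 27) 191 (np.int64(177), np.int64(208), 32) 192 (np.int64(176), np.int64(211), 36) 193 (np.int64(175), np.int64(215), 41) 194 (np.int64(174), np.int64(218), 45) 195 (np.int64(173), np.int64(221), 49)
```

```bash
python3 - <<'E'
from h import *
c=ctrl.camera("scene"); s=ctrl.state(); P=s["tcp_pos"]; Z=np.array([0,0,1.])
def pr(x,y,z,th,yaw=28,dz=0,rx=0):
    a=np.radians(yaw); Rm=R.from_euler('z',a)*R.from_euler('y',th)*R.from_euler('x',rx)
    return proj(c,P+Z*(.021-.08+dz)+Rm.apply([x,y+.0013,z-.068]))
for dz in (0,.018):
  for yaw in (28,25,31):
    for th in (-.15,0,.15):
      a,b=pr(-.048,-.111,0,th,yaw,dz),pr(.048,-.111,0,th,yaw,dz); l=pr(-.048,.111,0,th,yaw,dz); k=pr(-.048,.111,.033,th,yaw,dz)
      print(dz,yaw,th,"endbottom",a.round(1),b.round(1),"du/dv",round((b[0]-a[0])/(a[1]-b[1]),3),"front du/dv",round((a[0]-l[0])/(a[1]-l[1]),2),"L",l.round(1),"faceh",(l-k).round(1))
E
```

```text
0 28 -0.15 endbottom [232.2 195.3] [246.9 167.7] du/dv 0.532 front du/dv 3.65 L [156.1 174.4] faceh [3.7 8.2]
0 28 0 endbottom [230.2 196.3] [245.6 172.2] du/dv 0.638 front du/dv 3.63 L [153.4 175.2] faceh [2.8 9.5]
0 28 0.15 endbottom [228.3 196.6] [244.1 176.6] du/dv 0.787 front du/dv 3.63 L [150.7 175.3] faceh [ 1.8 10.7]
0 25 -0.15 endbottom [230.5 196.6] [247.  169.3] du/dv 0.605 front du/dv 3.11 L [156.7 172.9] faceh [3.8 8.2]
0 25 0 endbottom [228.2 197.6] [245.5 173.8] du/dv 0.726 front du/dv 3.1 L [153.9 173.5] faceh [2.8 9.5]
0 25 0.15 endbottom [226.1 197.8] [243.8 178.1] du/dv 0.897 front du/dv 3.09 L [151.  173.6] faceh [ 1.7 10.7]
0 31 -0.15 endbottom [233.8 193.9] [246.6 166.1] du/dv 0.46 front du/dv 4.36 L [155.6 176. ] faceh [3.7 8.1]
0 31 0 endbottom [232. 195.] [245.5 170.6] du/dv 0.553 front du/dv 4.34 L [153.1 176.8] faceh [2.8 9.5]
0 31 0.15 endbottom [230.3 195.4] [244.2 175. ] du/dv 0.682 front du/dv 4.34 L [150.5 177. ] faceh [ 1.9 10.8]
0.018 28 -0.15 endbottom [231.6 190.2] [246.5 162.5] du/dv 0.537 front du/dv 3.69 L [154.7 169.3] faceh [3.8 8.4]
0.018 28 
[... 190 characters left out ...]
 170. ] faceh [ 1.9 11. ]
0.018 25 -0.15 endbottom [229.9 191.5] [246.6 164.1] du/dv 0.611 front du/dv 3.15 L [155.3 167.8] faceh [3.9 8.4]
0.018 25 0 endbottom [227.6 192.4] [245.1 168.6] du/dv 0.737 front du/dv 3.14 L [152.3 168.4] faceh [2.9 9.8]
0.018 25 0.15 endbottom [225.5 192.6] [243.4 173. ] du/dv 0.915 front du/dv 3.13 L [149.5 168.3] faceh [ 1.8 10.9]
0.018 31 -0.15 endbottom [233.3 188.8] [246.2 160.9] du/dv 0.465 front du/dv 4.41 L [154.1 170.9] faceh [3.8 8.4]
0.018 31 0 endbottom [231.5 189.9] [245.1 165.5] du/dv 0.561 front du/dv 4.4 L [151.5 171.7] faceh [2.9 9.8]
0.018 31 0.15 endbottom [229.7 190.2] [243.8 169.9] du/dv 0.696 front du/dv 4.39 L [149.  171.8] faceh [ 2. 11.]
```

The scene edges suggest the carrier hangs about 20 mm higher than planned. The bail must have lain a little above level, so the grip sits deep between the fingers and the tips end close to the shaker's top. I will set the carrier down gently, regrip higher and lift again.

Request:
{"op": "arm_command", "data": {
  "plan": [
    [[0,0,0.2],[0,0,0]],
    [[0,0,0.5],[0,0,0]],
    [[0,0,0.9],[0,0,0]],
    [[0,0,1.3],[0,0,0]],
    [[0,0,1.7],[0,0,0]],
    [[0,0,2.1],[0,0,0]],
    [[0,0,2.5],[0,0,0]],
    [[0,0,2.9],[0,0,0]],
    [[0,0,3.3],[0,0,0]],
    [[0,0,3.6],[0,0,0]],
    [[0,0,3.8],[0,0,0]],
    [[0,0,3.95],[0,0,0]],
    [[0,0,4.0],[0,0,0]],
    [[0,0,4.0],[0,0,0]]
  ]
}}

```text
t: 37.05
tcp_pos: [0.479, 0.2579, 0.1287]
tool_rot: [0.515, 0.857, 0.001, -0.0]
contact_force: [-0.4, -0.4, -8.3]
opening: 0.0118
grip_force: 77.9
```

Request:
{"op": "arm_command", "data": {
  "plan": [
    [[0,0,0.1],[0,0,0]],
    [[0,0,0.2],[0,0,0]],
    [[0,0,0.3],[0,0,0]],
    [[0,0,0.3],[0,0,0]]
  ]
}}

```text
t: 37.45
tcp_pos: [0.4787, 0.2576, 0.1207]
tool_rot: [0.515, 0.857, 0.0, -0.0]
contact_force: [0.0, -1.3, -8.0]
opening: 0.0117
grip_force: 77.9
```

Still carrying the full weight at 0.1207, which confirms the grip sits deep. I continue down in small steps.

Request:
{"op": "arm_command", "data": {
  "plan": [
    [[0,0,0.08],[0,0,0]],
    [[0,0,0.16],[0,0,0]],
    [[0,0,0.24],[0,0,0]],
    [[0,0,0.24],[0,0,0]],
    [[0,0,0.24],[0,0,0]]
  ]
}}

```text
t: 37.95
tcp_pos: [0.4788, 0.2578, 0.115]
tool_rot: [0.515, 0.857, 0.0, -0.0]
contact_force: [0.6, -0.8, -7.5]
opening: 0.0119
grip_force: 77.9
```

Request:
{"op": "arm_command", "data": {
  "plan": [
    [[0,0,0.06],[0,0,0]],
    [[0,0,0.12],[0,0,0]],
    [[0,0,0.12],[0,0,0]],
    [[0,0,0.12],[0,0,0]]
  ]
}}

```text
t: 38.35
tcp_pos: [0.4788, 0.2578, 0.112]
tool_rot: [0.515, 0.857, 0.0, -0.0]
contact_force: [0.4, 0.2, -7.7]
opening: 0.012
grip_force: 77.9
```

Request:
{"op": "arm_command", "data": {
  "plan": [
    [[0,0,0.06],[0,0,0]],
    [[0,0,0.12],[0,0,0]],
    [[0,0,0.12],[0,0,0]],
    [[0,0,0.12],[0,0,0]]
  ]
}}

```text
t: 38.75
tcp_pos: [0.4794, 0.2586, 0.1098]
tool_rot: [0.515, 0.857, 0.001, -0.0]
contact_force: [0.3, 0.3, 0.9]
opening: 0.0114
grip_force: 79.2
```

Request:
{"op": "arm_command", "data": {
  "plan": [
    [[0,0,0.06],[0,0,0]],
    [[0,0,0.08],[0,0,0]],
    [[0,0,0.08],[0,0,0]],
    [[0,0,0.08],[0,0,0]]
  ]
}}

```text
t: 39.15
tcp_pos: [0.481, 0.2596, 0.1095]
tool_rot: [0.515, 0.857, 0.003, 0.001]
contact_force: [0.8, -1.0, 13.5]
opening: 0.0117
grip_force: 79.4
```

Touchdown at 0.110, so the grip sits 38 mm above the tips. I release slightly, raise the fingers 17 mm and regrip.

Request:
{"op": "arm_command", "data": {
  "plan": [
    [[0,0,-0.1],[0,0,0]],
    [[0,0,-0.1],[0,0,0]],
    [[0,0,-0.1],[0,0,0]]
  ]
}}

```text
t: 39.45
tcp_pos: [0.4788, 0.2579, 0.1098]
tool_rot: [0.515, 0.857, 0.001, -0.0]
contact_force: [-0.9, -0.4, 2.5]
opening: 0.0116
grip_force: 82.9
```

Request:
{"op": "arm_command", "data": {
  "plan": [
    [[0,0,0],[0,0,0]],
    [[0,0,0],[0,0,0]],
    [[0,0,0],[0,0,0]],
    [[0,0,0],[0,0,0]],
    [[0,0,-0.2],[0,0,0]],
    [[0,0,-0.5],[0,0,0]],
    [[0,0,-0.68],[0,0,0]],
    [[0,0,-0.68],[0,0,0]],
    [[0,0,-0.68],[0,0,0]],
    [[0,0,-0.68],[0,0,0]]
  ],
  "gripper": -0.35
}}

```text
t: 40.45
tcp_pos: [0.4788, 0.2576, 0.1265]
tool_rot: [0.515, 0.857, 0.0, -0.0]
contact_force: [1.1, -0.6, 0.1]
opening: 0.0278
grip_force: 0.0
```

Request:
{"op": "arm_command", "data": {
  "plan": [
    [[0,0,0],[0,0,0]],
    [[0,0,0],[0,0,0]],
    [[0,0,0],[0,0,0]],
    [[0,0,0],[0,0,0]],
    [[0,0,0],[0,0,0]],
    [[0,0,0],[0,0,0]],
    [[0,0,0],[0,0,0]]
  ],
  "gripper": -1,
  "grip_force": 80
}}

```text
t: 41.15
tcp_pos: [0.4789, 0.2578, 0.1266]
tool_rot: [0.515, 0.857, 0.0, -0.0]
contact_force: [0.2, -0.0, 1.6]
opening: 0.0129
grip_force: 77.9
```

Regripped with an opening of 12.9 mm. I lift 10 cm.

Request:
{"op": "arm_command", "data": {
  "plan": [
    [[0,0,-0.1],[0,0,0]],
    [[0,0,-0.2],[0,0,0]],
    [[0,0,-0.35],[0,0,0]],
    [[0,0,-0.55],[0,0,0]],
    [[0,0,-0.8],[0,0,0]],
    [[0,0,-1.1],[0,0,0]],
    [[0,0,-1.4],[0,0,0]],
    [[0,0,-1.7],[0,0,0]],
    [[0,0,-2.0],[0,0,0]],
    [[0,0,-2.3],[0,0,0]],
    [[0,0,-2.6],[0,0,0]],
    [[0,0,-2.9],[0,0,0]],
    [[0,0,-3.2],[0,0,0]],
    [[0,0,-3.5],[0,0,0]],
    [[0,0,-3.75],[0,0,0]],
    [[0,0,-3.9],[0,0,0]],
    [[0,0,-4.0],[0,0,0]],
    [[0,0,-4.05],[0,0,0]],
    [[0,0,-4.05],[0,0,0]],
    [[0,0,-4.05],[0,0,0]]
  ]
}}

```text
t: 43.15
tcp_pos: [0.4787, 0.2575, 0.2276]
tool_rot: [0.515, 0.857, 0.0, -0.0]
contact_force: [0.5, 0.2, -7.2]
opening: 0.0128
grip_force: 78.1
```

Request:
{"op": "arm_command", "data": {
  "plan": [
    [[0,0,0],[0,0,0]],
    [[0,0,0],[0,0,0]],
    [[0,0,0],[0,0,0]],
    [[0,0,0],[0,0,0]],
    [[0,0,0],[0,0,0]],
    [[0,0,0],[0,0,0]],
    [[0,0,0],[0,0,0]],
    [[0,0,0],[0,0,0]],
    [[0,0,0],[0,0,0]],
    [[0,0,0],[0,0,0]],
    [[0,0,0],[0,0,0]],
    [[0,0,0],[0,0,0]],
    [[0,0,0],[0,0,0]],
    [[0,0,0],[0,0,0]],
    [[0,0,0],[0,0,0]]
  ]
}}

```text
t: 44.65
tcp_pos: [0.4789, 0.2577, 0.2279]
tool_rot: [0.515, 0.857, 0.0, -0.0]
contact_force: [0.2, 0.1, -7.4]
opening: 0.0128
grip_force: 78.1
```

```bash
python3 - <<'E'
from h import *
s=ctrl.state(); print(s["t"],s["tcp_pos"],s["contact_force"],s["opening"],abs(s["qvel"]).max()); P=s["tcp_pos"]
c=ctrl.camera("scene"); h=cv2.medianBlur(cv2.cvtColor(c["image"],cv2.COLOR_BGR2HSV),3)
def pr(x,y,z,th,yaw=27.5):
    Rm=R.from_euler('z',np.radians(yaw))*R.from_euler('y',th); return proj(c,P+[0,0,.0215-.08]+Rm.apply([x,y+.0013,z-.068]))
for th in (-.1,0,.1):
    a,b,l,k=pr(-.048,-.111,0,th),pr(.048,-.111,0,th),pr(-.048,.111,0,th),pr(-.048,.111,.033,th); print(th,a.round(1),b.round(1),l.round(1),"slope",(b[0]-a[0])/(a[1]-b[1]),"faceh",(l-k)[1])
for v in range(166,204,2):
    w=h[v,130:250]; m=np.where((w[:,0]>11)&(w[:,0]<20)&(w[:,1]>75)&(w[:,2]<150))[0]+130; print(v,m.min() if len(m) else None,m.max() if len(m) else None,end="; ")
print(); print("u=161",h[160:185,161,2].tolist(),"u=203",h[170:198,203,2].tolist())
E
```

```text
44.65 [0.47888739 0.25767678 0.22785724] [ 0.17140913  0.11658765 -7.42255028] 0.01276136312926002 0.0018078263462471776
-0.1 [231.2 196. ] [246.5 169.5] [155.3 174.6] slope 0.5764586406998164 faceh 8.64215932896667
0 [229.9 196.6] [245.6 172.5] [153.5 175. ] slope 0.6523934737822148 faceh 9.53274540730186
0.1 [228.6 196.9] [244.6 175.5] [151.7 175.1] slope 0.7473139003383302 faceh 10.344932722775866
166 156 243; 168 156 243; 170 157 243; 172 157 242; 174 158 241; 176 162 240; 178 170 239; 180 175 238; 182 182 236; 184 182 235; 186 181 234; 188 179 233; 190 177 231; 192 176 230; 194 174 228; 196 172 226; 198 171 234; 200 170 242; 202 168 246; 
u=161 [182, 173, 173, 230, 248, 249, 249, 248, 242, 189, 124, 113, 112, 112, 109, 109, 139, 207, 237, 237, 235, 231, 225, 224, 224] u=203 [81, 92, 147, 180, 180, 180, 180, 185, 185, 181, 155, 125, 115, 114, 113, 112, 112, 122, 130, 130, 121, 114, 112, 112, 109, 107, 107, 106]
```

```bash
python3 -c "
from workcell import ctrl
print(ctrl.finish_job())"
```

```text
the job is handed in; nothing more can be done
None
```

The job is handed in, with no verdict returned: pot, shaker and jar are in their wells, and the carrier hangs still by its raised bail about 10 cm up, tilted an estimated 0.04 rad.

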